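Gauge the end-stop gap of a motion stage with stepped leaves

ROBOT

A 6-joint arm with a two-finger parallel gripper is mounted at the origin on the work surface. World frame = base frame: x ahead of the robot, y to its left, z up, the work surface at z = 0. Lengths are in m, angles in rad, forces in N, time in s.
With the tool pointing down it reaches from about 0.3 to 0.875 m from the base axis. Payload 4.2 kg.
Tool frame: the origin (TCP) lies midway between the tips of the shut fingers; the grasp point (between the pads) lies env.tcp_to_grasp behind it (env.tcp_to_grasp is the distance from the TCP to the grasp point, in m); z points along the fingers, y is the direction in which the jaws open and shut (so a half turn about z gives the same grasp; the last joint's range is limited). The gripper opens to 85 mm and grips with 20 to 120 N. Pads are 22 mm wide; open, the fingers measure 114 mm over their backs; the gripper's body (76 mm by 85 mm) begins 54 mm behind the grasp point. The pads swing forward as they close: fully open they stand 13 mm farther back than shut.
Start: joints at [-1.338, 0.32, 1.565, -0, 1.257, -0.02], TCP at [0.144, -0.557, 0.231] pointing down, gripper open.
Joint ranges: [-3.11, 3.11], [-0.84, 2.01], [0.21, 2.61], [-1.34, 4.49], [0.05, 2.63], [-2.56, 2.56]. Speed limits (rad/s): [2.57, 2.57, 3.14, 3.14, 3.14, 3.14].

INTERFACE

Orientations are given as a 3x3 rotation matrix whose columns are the frame's x, y, z axes.
In Python, from rig import env, imaging, workorder gives the robot as it stands.
- The arm moves only by the tool move_arm, never from a script. Its argument "commands" is a list of rows, each a list of 7 numbers: the opening in per cent of the stroke, from 0 (shut) to 100 (fully open), then the shift along the tool's x, y, z in units of 25 mm (1.0 is 25 mm), then the turn, a rotation vector about the tool's x, y, z in units of 6 degrees (1.0 is 6 degrees). In form: [[gripper, x, y, z, wx, wy, wz], ...]. A call has 1 to 10 rows; each row shifts and turns the commanded pose from where the row before left it, along the tool's axes as they then stand; what a row does not reach is not made up. A row lasts 1/12 s, in which the tool goes at most 41.7 mm and 7.16 degrees, less where a joint would pass 70% of its speed; a pose out of reach is approached as far as the arm can. A call is refused whole if a number of a shift passes 1 or a number of a turn 1, either way. A call with a gripper value outside its range is refused whole. The fingers move at their own pace and stop on an object; the grip force is fixed at half the most. Time passes only in rows, so rows that do not move let the fingers close. It gives the time, the measured TCP pose, the force and the opening at its end, in the units of the state.
- env.observe(): the state, without advancing time (a new reading comes with each control period).
- imaging.capture(name): name is "side" or "top" or "wrist"; returns a dict with "pixels" (420x560x3 uint8, red, green, blue), "mtx" (3x3 intrinsics, pixels), "world_to_cam" (4x4, takes a point from world to camera coordinates). Camera axes: x right, y up, looking along -z (the intrinsics and any distortion apply to the point x, -y, -z); pixel columns grow to the right and rows downward; lengths in m; the calibration is good to about 2 mm. A picture is of the moment at which its call begins. There is no depth.
- workorder.sign_off(): hands the job in, once; it reports no verdict.
The state is a dict: "time": time; "q": joint angles; "qvel": joint speeds; "joint_torque": joint torques, N m; "position": TCP position; "tool_rot": TCP orientation; "ft_force": force on the tool from outside, world axes, zero at the start; "torque": the same for the moment, N m; "gripper_width": opening from 0.0 (shut) to 1.0 (fully open).
Only numpy, scipy, OpenCV 4.12 (cv2) and the standard library are available. Lean on these libraries where they do the work, as an engineer would, in place of code of your own. Each camera call takes 0.05 s, during which the arm holds its last target.

TASK

Gauge the gap between the stage's orange-striped end stop and the blue carriage next to it: try the leaves from the rack one at a time, thinnest first (yellow, green, red), lowering each straight in until its head rests on the blocks or you feel it bind at the mouth, and hang each back in the rack before trying the next. Stop at the first that binds and hang it back too, then put the thickest leaf that fitted fully down in the gap again and let go, leaving the other two hanging in the rack. Leave the other things on the bench alone.

Things in the scene. Friction and masses are not known exactly. Their poses are not given: they have to be found in the camera images.
- stage: Fixed aluminium bed of a motion stage, 315 mm long (x -55 to 260), 130 wide, two steel rods along it. Origin: on the table below the gap face of its end stop; x runs along the bed from the stop to the carriages, z up. End stop: aluminium block x -45 to 0, 60 wide (y), 95 high, orange stripe on top. The gap's two top edges have lead-in chamfers 4 mm across, 8 deep.
- mouth (a point): Top of the end stop's gap face, mid width, 95 mm above the table; axes as the stage's. The gap runs from here to +x, 60 mm wide, over 65 deep, width unknown: the 6 mm leaf fits with about 3 mm to spare, the 12 mm leaf fits likewise or binds, the 18 mm leaf binds. A leaf that fits goes down until its shoulder is at this height; one that binds stops with its shoulder 50 to 61 mm higher.
- carriage_p: One of two blue locked carriages (fixed): block 60 mm wide (y), 95 high, black bearing shoes at its sides. Origin: on the table under its centre, x along the bed. Their lengths differ (60 to 72 mm), which is which is not told. Either one stands next to the end stop, origin about 45 mm from the stop's face; the other is parked 160 mm farther on, not part of the job.
- carriage_q: One of two blue locked carriages (fixed): block 60 mm wide (y), 95 high, black bearing shoes at its sides. Origin: on the table under its centre, x along the bed. Their lengths differ (60 to 72 mm), which is which is not told. Either one stands next to the end stop, origin about 45 mm from the stop's face; the other is parked 160 mm farther on, not part of the job.
- rack: Fixed leaf rack: dark base 85 x 270 mm, two aluminium rails along y with a 30 mm channel between, rail tops 85 mm above the table, rails 18 wide, 250 long, end plates under them at y -120 and 120. Origin: on the table under its centre. Leaves hang with blades in the channel and shoulders on the rails, leaf x across the channel (rack x), at y about -75, 0 and 75 mm.
- leaf_6: Yellow gauge leaf, about 140 g, loose, in any of the rack's 3 places. Origin: centre of the shoulder (flat underside of the head), z up. Steel blade 6 mm thick (x), 36 wide (y), reaching 60 mm below the origin. Plastic head: flange 60 (x) x 50 (y), z 0 to 10 mm; on it a grip tab 14 thick (x), 44 wide (y), z 10 to 55 mm. A half turn about z changes nothing.
- leaf_12: Green gauge leaf, about 220 g, loose, in any of the rack's 3 places. Origin: centre of the shoulder (flat underside of the head), z up. Steel blade 12 mm thick (x), 36 wide (y), reaching 60 mm below the origin. Plastic head: flange 60 (x) x 50 (y), z 0 to 10 mm; on it a grip tab 14 thick (x), 44 wide (y), z 10 to 55 mm. A half turn about z changes nothing.
- leaf_18: Red gauge leaf, about 300 g, loose, in any of the rack's 3 places. Origin: centre of the shoulder (flat underside of the head), z up. Steel blade 18 mm thick (x), 36 wide (y), reaching 60 mm below the origin. Plastic head: flange 60 (x) x 50 (y), z 0 to 10 mm; on it a grip tab 14 thick (x), 44 wide (y), z 10 to 55 mm. A half turn about z changes nothing.
- post: Bystander: black post on a round foot, 48 mm across, 130 mm tall, loose. Origin at the centre of its underside.
- mouse: Bystander: white computer mouse, 105 x 60 x 34 mm, loose. Origin at the centre of its underside.
- driver_tool: Bystander: screwdriver with black handle lying flat, 160 mm long along x, loose. Origin under its middle.
Not all that is in view belongs to the job. Of the things shaped like the leaf_18, the red one is meant. There is more than one size of the leaf_12; the one meant has the size given above.

How it is judged:
On the way, in this order (a step that is already met when the one before it is completed fails the run):
1. the 6 mm (yellow) leaf is fully down in the gap, the other two leaves in the rack (z of leaf_6 in the frame of mouth between -0.004 and 0.004 m and x of leaf_6 in the frame of mouth between 0.001 and 0.014 m and y of leaf_6 in the frame of mouth between -0.016 and 0.016 m and angle between each of leaf_6, leaf_12, leaf_18's own z axis and vertical below 0.1 rad and angle between the x axis of leaf_6 and the x axis of stage, either way round below 0.2 rad and z of leaf_12 in the frame of rack between 0.08 and 0.09 m and x of leaf_12 in the frame of rack between -0.016 and 0.016 m and y of leaf_12 in the frame of rack between -0.118 and 0.118 m and z of leaf_18 in the frame of rack between 0.08 and 0.09 m and x of leaf_18 in the frame of rack between -0.016 and 0.016 m and y of leaf_18 in the frame of rack between -0.118 and 0.118 m), for 0.1 s.
2. green leaf tried, the others in the rack: it goes fully down if the gap takes it, else it binds at the mouth, touching a block with over 1 N (((x of carriage_p in the frame of mouth below 0.1 m and (z of leaf_12 in the frame of mouth between 0.045 and 0.068 m and x of leaf_12 in the frame of mouth between 0.001 and 0.016 m and y of leaf_12 in the frame of mouth between -0.016 and 0.016 m and angle between leaf_12's own z axis and vertical below 0.15 rad and angle between the x axis of leaf_12 and the x axis of stage, either way round below 0.25 rad and (contact force between leaf_12 and stage above 1 N or contact force between leaf_12 and carriage_p above 1 N or contact force between leaf_12 and carriage_q above 1 N)) and (z of leaf_6 in the frame of rack between 0.08 and 0.09 m and x of leaf_6 in the frame of rack between -0.016 and 0.016 m and y of leaf_6 in the frame of rack between -0.118 and 0.118 m and angle between leaf_6's own z axis and vertical below 0.1 rad) and (z of leaf_18 in the frame of rack between 0.08 and 0.09 m and x of leaf_18 in the frame of rack between -0.016 and 0.016 m and y of leaf_18 in the frame of rack between -0.118 and 0.118 m and angle between leaf_18's own z axis and vertical below 0.1 rad)) or (not (x of carriage_p in the frame of mouth below 0.1 m) and (z of leaf_12 in the frame of mouth between -0.004 and 0.004 m and x of leaf_12 in the frame of mouth between 0.001 and 0.014 m and y of leaf_12 in the frame of mouth between -0.016 and 0.016 m and angle between leaf_12's own z axis and vertical below 0.1 rad and angle between the x axis of leaf_12 and the x axis of stage, either way round below 0.2 rad) and (z of leaf_6 in the frame of rack between 0.08 and 0.09 m and x of leaf_6 in the frame of rack between -0.016 and 0.016 m and y of leaf_6 in the frame of rack between -0.118 and 0.118 m and angle between leaf_6's own z axis and vertical below 0.1 rad) and (z of leaf_18 in the frame of rack between 0.08 and 0.09 m and x of leaf_18 in the frame of rack between -0.016 and 0.016 m and y of leaf_18 in the frame of rack between -0.118 and 0.118 m and angle between leaf_18's own z axis and vertical below 0.1 rad)))), for 0.1 s.
3. if green fitted: red leaf tried and bound at the mouth with over 1 N, the others in the rack; if green bound: yellow leaf fully down in the gap again, the others in the rack (((x of carriage_p in the frame of mouth below 0.1 m and (z of leaf_6 in the frame of mouth between -0.004 and 0.004 m and x of leaf_6 in the frame of mouth between 0.001 and 0.014 m and y of leaf_6 in the frame of mouth between -0.016 and 0.016 m and angle between leaf_6's own z axis and vertical below 0.1 rad and angle between the x axis of leaf_6 and the x axis of stage, either way round below 0.2 rad) and (z of leaf_12 in the frame of rack between 0.08 and 0.09 m and x of leaf_12 in the frame of rack between -0.016 and 0.016 m and y of leaf_12 in the frame of rack between -0.118 and 0.118 m and angle between leaf_12's own z axis and vertical below 0.1 rad) and (z of leaf_18 in the frame of rack between 0.08 and 0.09 m and x of leaf_18 in the frame of rack between -0.016 and 0.016 m and y of leaf_18 in the frame of rack between -0.118 and 0.118 m and angle between leaf_18's own z axis and vertical below 0.1 rad)) or (not (x of carriage_p in the frame of mouth below 0.1 m) and (z of leaf_18 in the frame of mouth between 0.045 and 0.068 m and x of leaf_18 in the frame of mouth between 0.001 and 0.016 m and y of leaf_18 in the frame of mouth between -0.016 and 0.016 m and angle between leaf_18's own z axis and vertical below 0.15 rad and angle between the x axis of leaf_18 and the x axis of stage, either way round below 0.25 rad and (contact force between leaf_18 and stage above 1 N or contact force between leaf_18 and carriage_p above 1 N or contact force between leaf_18 and carriage_q above 1 N)) and (z of leaf_6 in the frame of rack between 0.08 and 0.09 m and x of leaf_6 in the frame of rack between -0.016 and 0.016 m and y of leaf_6 in the frame of rack between -0.118 and 0.118 m and angle between leaf_6's own z axis and vertical below 0.1 rad) and (z of leaf_12 in the frame of rack between 0.08 and 0.09 m and x of leaf_12 in the frame of rack between -0.016 and 0.016 m and y of leaf_12 in the frame of rack between -0.118 and 0.118 m and angle between leaf_12's own z axis and vertical below 0.1 rad)))), for 0.1 s.
At the end, for the whole second after the job is handed in: The thickest leaf that fits stands in the gap, shoulder within 4 mm of the mouth's height, within 16 mm of mid width; the other two hang in the rack channel, shoulder within 5 mm of the rail tops; all within 0.1 rad of upright, at rest and released (((x of carriage_p in the frame of mouth below 0.1 m and (z of leaf_6 in the frame of mouth between -0.004 and 0.004 m and x of leaf_6 in the frame of mouth between 0.001 and 0.014 m and y of leaf_6 in the frame of mouth between -0.016 and 0.016 m and angle between leaf_6's own z axis and vertical below 0.1 rad and angle between the x axis of leaf_6 and the x axis of stage, either way round below 0.2 rad) and (z of leaf_12 in the frame of rack between 0.08 and 0.09 m and x of leaf_12 in the frame of rack between -0.016 and 0.016 m and y of leaf_12 in the frame of rack between -0.118 and 0.118 m and angle between leaf_12's own z axis and vertical below 0.1 rad) and (z of leaf_18 in the frame of rack between 0.08 and 0.09 m and x of leaf_18 in the frame of rack between -0.016 and 0.016 m and y of leaf_18 in the frame of rack between -0.118 and 0.118 m and angle between leaf_18's own z axis and vertical below 0.1 rad)) or (not (x of carriage_p in the frame of mouth below 0.1 m) and (z of leaf_12 in the frame of mouth between -0.004 and 0.004 m and x of leaf_12 in the frame of mouth between 0.001 and 0.014 m and y of leaf_12 in the frame of mouth between -0.016 and 0.016 m and angle between leaf_12's own z axis and vertical below 0.1 rad and angle between the x axis of leaf_12 and the x axis of stage, either way round below 0.2 rad) and (z of leaf_6 in the frame of rack between 0.08 and 0.09 m and x of leaf_6 in the frame of rack between -0.016 and 0.016 m and y of leaf_6 in the frame of rack between -0.118 and 0.118 m and angle between leaf_6's own z axis and vertical below 0.1 rad) and (z of leaf_18 in the frame of rack between 0.08 and 0.09 m and x of leaf_18 in the frame of rack between -0.016 and 0.016 m and y of leaf_18 in the frame of rack between -0.118 and 0.118 m and angle between leaf_18's own z axis and vertical below 0.1 rad))) and linear speed of each of leaf_6, leaf_12, leaf_18 below 0.02 m/s); the robot touches nothing.
It fails at once if a bystander is moved by more than 30 mm (distance of any of post, mouse, driver_tool from where it was at the start of the episode above 0.03 m).
It fails at once if the red leaf is tried although the green one bound (x of carriage_p in the frame of mouth below 0.1 m and (z of leaf_18 in the frame of mouth between 0.045 and 0.068 m and x of leaf_18 in the frame of mouth between 0.001 and 0.016 m and y of leaf_18 in the frame of mouth between -0.016 and 0.016 m and angle between leaf_18's own z axis and vertical below 0.15 rad and angle between the x axis of leaf_18 and the x axis of stage, either way round below 0.25 rad and (contact force between leaf_18 and stage above 1 N or contact force between leaf_18 and carriage_p above 1 N or contact force between leaf_18 and carriage_q above 1 N))).
It also fails if it takes over 72 s, if anything falls off the work surface, if the arm or the gripper's body presses on something with over 40 N, if the wrist force passes 120 N, or if a joint passes its speed limit or range.

## Working session

There is one attempt and no reset: what is moved stays moved. The work goes in short steps, Python scripts to look and compute and a tool call to move; the robot and the scene stay as the last step left them, time stands still between calls to the robot, and variables do not carry over. Pictures are saved under pics/ and viewed, and the job is handed in when it is done.

Besides the shell and the picture viewer there is one more tool, called after "Request:" as name(argument=value, ...), one argument or row to a line, values as JSON. move_arm: Moves the arm, as the interface text tells. Its arguments: {"type":"object","properties":{"commands":{"type":"array"}},"required":["commands"]}

```bash
ls; mkdir -p pics; python3 - <<'E'
from rig import env, imaging, workorder
import cv2
print(env.tcp_to_grasp); s=env.observe(); print(s)
for n in ["side","top","wrist"]:
    c=imaging.capture(n); cv2.imwrite(f"pics/{n}0.png",c["pixels"][:,:,::-1]); print(n,c["mtx"],c["world_to_cam"], c.keys())
E
```

```text
pics
0.0187
{'time': 0.0, 'q': array([-1.33799419e+00,  3.20325027e-01,  1.56572547e+00, -4.22589204e-06,
        1.25737636e+00, -1.99981139e-02]), 'qvel': array([-0.00011974,  0.00024468, -0.0014053 , -0.00084595,  0.00081181,
       -0.00041766]), 'joint_torque': array([ 1.78072005e-03, -4.15512836e+01, -2.34156954e+01,  3.23345939e-04,
        8.35721148e-03, -2.98418996e-06]), 'position': array([ 0.14370431, -0.55624718,  0.2304452 ]), 'tool_rot': array([[ 9.68215512e-01,  2.50117054e-01, -4.27072756e-04],
       [ 2.50117416e-01, -9.68213869e-01,  1.78380167e-03],
       [ 3.26614531e-05, -1.83392278e-03, -9.99998318e-01]]), 'ft_force': array([-0.64551529,  0.14107611,  0.45965991]), 'torque': array([ 0.0158695 ,  0.01694071, -0.02052415]), 'gripper_width': 1.0031897458915484}
side [[467.44060184   0.         277.64521085]
 [  0.         467.44060184 213.00160801]
 [  0.           0.           1.        ]] [[-0.72933615 -0.68414084 -0.00448383  0.38167268]
 [ 0.39411308 -0.42548785  0.81463794 -0.29523075]
 [-0.5592349   0.59237776  0.57995252 -1.11283547]
 [ 0.          0.          0.          1.        ]] dict_keys(['pixels', 'mtx', 'world_to_cam'])
top [[391.08116573   0.         276.48136296]
 [  0.         391.08116573 205.14434525]
 [  0.           0.           1.        ]] [[ 0.02165341 -0.99973685 -0.00757345 -0.019182  ]
 [ 0.99821564  0.02119758  0.05582285 -0.51973526]
 [-0.05564762 -0.00876869  0.99841197 -1.23450024]
 [ 0.          0.          0.          1.        ]] dict_keys(['pixels', 'mtx', 'world_to_cam'])
wrist [[333.02183302   0.         275.82313591]
 [  0.         333.02183302 209.1271507 ]
 [  0.           0.           1.        ]] [[ 0.24998825 -0.96824767 -0.00152753 -0.57369842]
 [ 0.91512745  0.23678812 -0.32630221  0.04183439]
 [ 0.31630305  0.08017384  0.94526427 -0.38163138]
 [ 0.          0.          0.          1.        ]] dict_keys(['pixels', 'mtx', 'world_to_cam'])
```

View pics/side0.png

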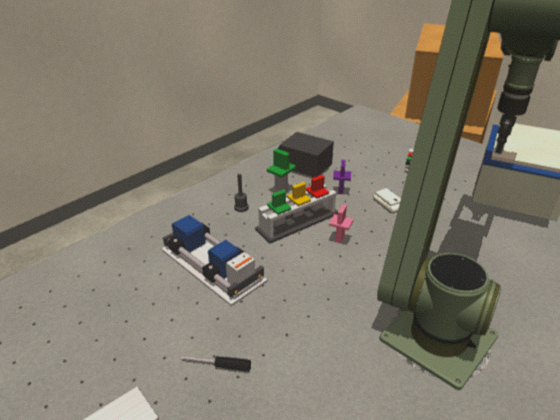

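View pics/top0.png

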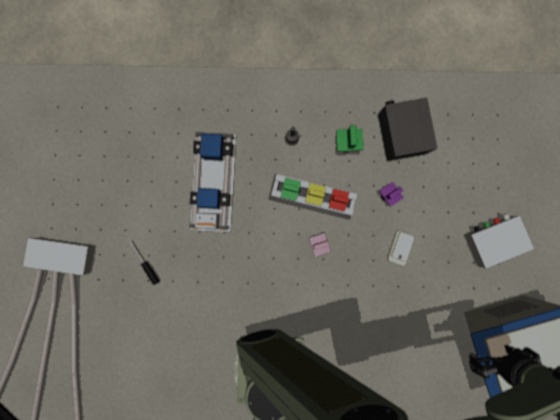

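View pics/wrist0.png

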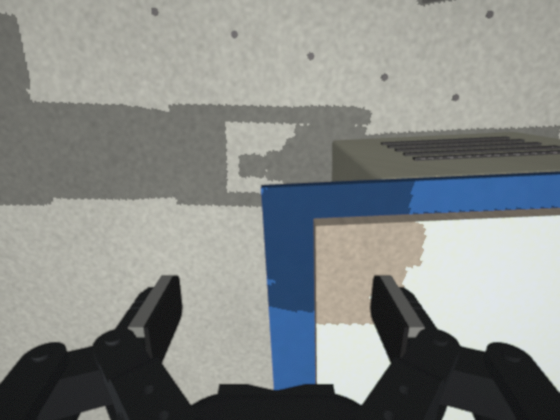

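The top view shows the stage at about (212,180), with the stop at the bottom (208,222). The rack is at (315,193) with green (291,189), yellow (316,194) and red (341,199). A bigger green item stands at (350,140), pink at (320,244) and purple at (392,194). I'll look at close crops next.

```bash
python3 - <<'E'
import cv2,numpy as np
t=cv2.imread("pics/top0.png"); s=cv2.imread("pics/side0.png")
a=cv2.resize(t[115:255,180:370],None,fx=4,fy=4,interpolation=cv2.INTER_CUBIC); cv2.imwrite("pics/topcrop.png",a)
b=cv2.resize(s[140:300,155:355],None,fx=3.7,fy=3.7,interpolation=cv2.INTER_CUBIC); cv2.imwrite("pics/sidecrop.png",b)
E
```

```text
(no output)
```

View pics/topcrop.png

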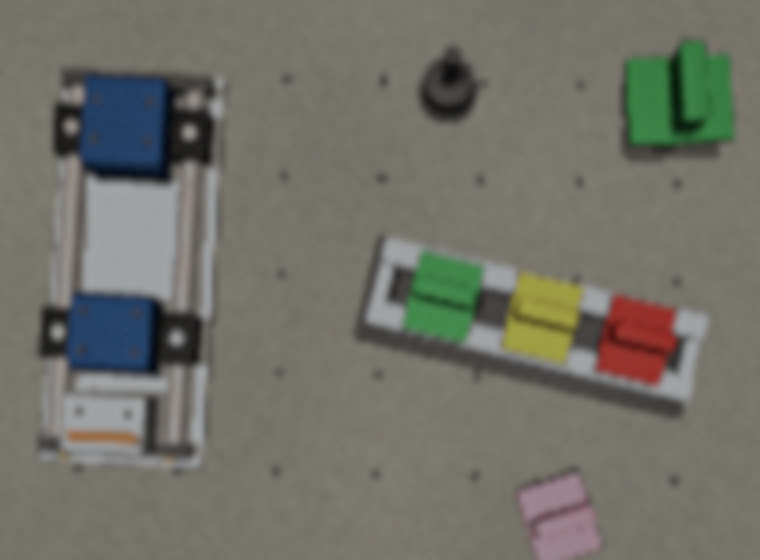

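View pics/sidecrop.png

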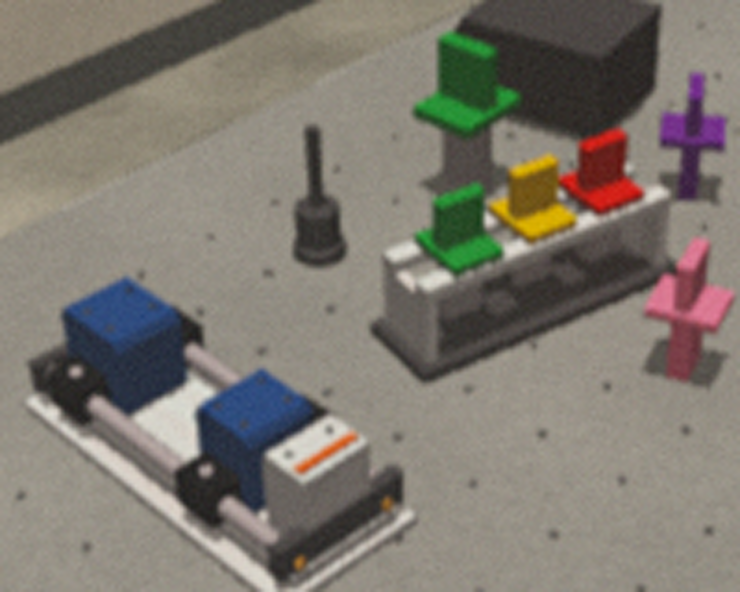

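Green candidates are the rack leaf at top (291,189) and the bigger free-standing one at (350,140), so I'm choosing the rack one. Red is only at (341,199) and yellow only at (316,194); pink and purple are distractors. First I'll measure in the top view.

```bash
cat > h.py <<'E'
import numpy as np, cv2
from rig import env, imaging
def ray(c,u,v):
    K=c["mtx"];W=c["world_to_cam"];R=W[:3,:3];t=W[:3,3]
    d=np.array([(u-K[0,2])/K[0,0],-(v-K[1,2])/K[1,1],-1.0])
    return -R.T@t, R.T@d
def onz(c,u,v,z):
    o,d=ray(c,u,v); return o+d*(z-o[2])/d[2]
def proj(c,p):
    q=c["world_to_cam"][:3,:3]@np.asarray(p)+c["world_to_cam"][:3,3]
    K=c["mtx"]; return np.array([K[0,0]*q[0]/-q[2]+K[0,2],K[1,1]*-q[1]/-q[2]+K[1,2]])
def masks(img):
    h=cv2.cvtColor(img,cv2.COLOR_RGB2HSV); H,S,V=h[...,0],h[...,1],h[...,2]
    m={}
    m['yellow']=(H>20)&(H<34)&(S>120)&(V>60)
    m['green']=(H>45)&(H<80)&(S>110)&(V>40)
    m['red']=((H<6)|(H>174))&(S>140)&(V>50)
    m['blue']=(H>100)&(H<125)&(S>110)&(V>40)
    m['orange']=(H>6)&(H<18)&(S>140)&(V>80)
    return {k:v.astype(np.uint8) for k,v in m.items()}
def blobs(m,amin=15):
    n,l,st,ce=cv2.connectedComponentsWithStats(m)
    return [(i,st[i],ce[i],l==i) for i in range(1,n) if st[i][4]>=amin]
E
python3 - <<'E'
from h import *
c=imaging.capture("top"); M=masks(c["pixels"])
for k,m in M.items():
    for i,st,ce,mm in blobs(m):
        cs,_=cv2.findContours(mm.astype(np.uint8),cv2.RETR_EXTERNAL,cv2.CHAIN_APPROX_NONE)
        r=cv2.minAreaRect(cs[0])
        print(k,st,ce.round(1),np.round(r[1],1),round(r[2],1),"z95:",onz(c,*ce,.095).round(4))
E
```

```text
yellow [306 184  19  21 292] [315.2 193.9] [16.7 18.4] 14.0 z95: [ 0.5517 -0.1239  0.095 ]
green [337 126  26  25 524] [349.3 139.3] [24. 25.] 90.0 z95: [ 0.7188 -0.2238  0.095 ]
green [282 179  18  21 283] [290.5 188.8] [16.2 17.9] 14.0 z95: [ 0.5654 -0.0496  0.095 ]
green [484 223   6   4  19] [486.4 224.5] [3. 5.] 90.0 z95: [ 0.4712 -0.6326  0.095 ]
red [330 189  19  21 297] [338.8 199.5] [18.2 18.2] 14.0 z95: [ 0.5364 -0.1943  0.095 ]
red [494 218   6   6  25] [496.2 220.6] [4.4 5.4] 71.6 z95: [ 0.4835 -0.6619  0.095 ]
blue [200 134  22  24 462] [210.6 145.6] [21.  22.9] 4.8 z95: [0.6912 0.1939 0.095 ]
blue [196 189  23  19 361] [207.2 197.8] [21.3 17.7] 3.8 z95: [0.5331 0.1992 0.095 ]
blue [471 308  89  50 917] [508.3 329.6] [26.1 92.3] 73.3 z95: [ 0.1658 -0.6939  0.095 ]
blue [481 362   4   4  15] [482.6 363.4] [3. 3.] 90.0 z95: [ 0.0672 -0.6184  0.095 ]
blue [485 374  16  24 232] [492.4 385.1] [22.1 11.6] 73.6 z95: [ 0.0062 -0.6462  0.095 ]
```

```bash
cat >> h.py <<'E'
from scipy.spatial.transform import Rotation as Ro
def plan(pos,yaw_y):
    "target TCP position, and heading (deg) of tool y axis; prints tool-frame shift in units & turn in units"
    s=env.observe(); p=s["position"];R=s["tool_rot"]
    a=np.radians(yaw_y); y=np.array([np.cos(a),np.sin(a),0]); z=np.array([0,0,-1.]); x=np.cross(y,z)
    T=np.c_[x,y,z]
    rv=Ro.from_matrix(R.T@T).as_rotvec()
    print("pos",p.round(4),"t",s["time"],"F",s["ft_force"].round(1),"w",round(s["gripper_width"],3))
    print("shift units now-frame",(R.T@(pos-p)/.025).round(2)," in target frame",(T.T@(pos-p)/.025).round(2)," turn units",(np.degrees(rv)/6).round(2))
E
python3 - <<'E'
from h import *
c=imaging.capture("wrist");W=c["world_to_cam"];s=env.observe()
o=-W[:3,:3].T@W[:3,3];R=s["tool_rot"]
print(R.T@(o-s["position"]),R.T@W[:3,:3].T)
plan([.47,-.11,.30],-11.3)
E
```

```text
[ 0.08491117 -0.00055568 -0.14282865] [[-8.93928364e-05  9.45250168e-01  3.26346612e-01]
 [ 9.99999981e-01  2.78431685e-05  1.93273264e-04]
 [ 1.73605062e-04  3.26346623e-01 -9.45250153e-01]]
pos [ 0.1438 -0.5565  0.2309] t 0.25 F [-0.3  0.2 -0.5] w 1.001
shift units now-frame [ 17.1  -14.03  -2.75]  in target frame [20.07  9.3  -2.76]  turn units [-1.00e-02 -0.00e+00 -1.07e+01]
```

Request:
move_arm(
  commands=[
    [100,1,-0.9,-0.15,0,0,0],
    [100,1,-0.9,-0.15,0,0,0],
    [100,1,-0.9,-0.15,0,0,0],
    [100,1,-0.9,-0.15,0,0,0],
    [100,1,-0.9,-0.15,0,0,0],
    [100,1,-0.9,-0.15,0,0,0],
    [100,1,-0.9,-0.15,0,0,0],
    [100,1,-0.9,-0.15,0,0,0],
    [100,1,-0.9,-0.15,0,0,0],
    [100,1,-0.9,-0.15,0,0,0],
  ],
)

```text
time: 1.08
position: [0.3301, -0.2748, 0.2691]
tool_rot: [[0.968, 0.25, 0.0], [0.25, -0.968, -0.0], [0.0, 0.0, -1.0]]
ft_force: [0.3, 0.1, 0.4]
gripper_width: 1.001
```

Request:
move_arm(
  commands=[
    [100,1,-0.9,-0.15,0,0,-1],
    [100,0,0,-0.15,0,0,-1],
    [100,0,0,-0.15,0,0,-1],
    [100,0,0,-0.15,0,0,-1],
    [100,0,0,-0.15,0,0,-1],
    [100,0,0,-0.15,0,0,-1],
    [100,0,0,-0.15,0,0,-1],
    [100,0,0,0,0,0,-1],
    [100,0,0,0,0,0,-1],
    [100,0,0,0,0,0,-1],
  ],
)

```text
time: 1.92
position: [0.3481, -0.2482, 0.2951]
tool_rot: [[0.262, 0.965, 0.0], [0.965, -0.262, -0.0], [-0.0, 0.0, -1.0]]
ft_force: [-0.2, -0.2, -0.2]
gripper_width: 0.999
```

```bash
python3 - <<'E'
from h import *
plan([.545,-.11,.30],-11.3)
E
```

```text
pos [ 0.3481 -0.2482  0.2951] t 1.9167 F [-0.2 -0.2 -0.2] w 0.999
shift units now-frame [ 7.4   6.15 -0.2 ]  in target frame [ 6.97  6.64 -0.2 ]  turn units [ 0.    0.   -0.65]
```

Request:
move_arm(
  commands=[
    [100,0,0,-0.2,0,0,-0.65],
    [100,1,0.95,0,0,0,0],
    [100,1,0.95,0,0,0,0],
    [100,1,0.95,0,0,0,0],
    [100,1,0.95,0,0,0,0],
    [100,1,0.95,0,0,0,0],
    [100,1,0.95,0,0,0,0],
    [100,1,0.95,0,0,0,0],
    [100,0,0,0,0,0,0],
  ],
)

```text
time: 2.67
position: [0.5504, -0.1071, 0.2989]
tool_rot: [[0.197, 0.98, 0.002], [0.98, -0.197, 0.002], [0.002, 0.001, -1.0]]
ft_force: [0.2, 1.1, -0.0]
gripper_width: 0.998
```

```bash
python3 - <<'E'
from h import *
c=imaging.capture("wrist"); cv2.imwrite("pics/w1.png",c["pixels"][:,:,::-1])
import pickle; pickle.dump(c,open("w1.pkl","wb"))
M=masks(c["pixels"])
for k in ['yellow','green','red']:
    for i,st,ce,mm in blobs(M[k],200):
        print(k,st,ce.round(1),"z95:",onz(c,*ce,.095).round(4))
plan([.545,-.11,.30],-11.3)
E
```

```text
yellow [ 252  169   56   59 2617] [279.1 193.4] z95: [ 0.5513 -0.1238  0.095 ]
green [ 250   95   59   55 2929] [278.5 120.4] z95: [ 0.5656 -0.0485  0.095 ]
green [ 404  208   92   79 4770] [444.8 249.6] z95: [ 0.7251 -0.2274  0.095 ]
red [ 253  231   52   60 2245] [277.8 253.9] z95: [ 0.5357 -0.1947  0.095 ]
pos [ 0.548  -0.1087  0.299 ] t 2.7167 F [-0.5  0.5 -0.1] w 1.001
shift units now-frame [-0.08 -0.11 -0.04]  in target frame [-0.08 -0.11 -0.04]  turn units [-0.01 -0.   -0.02]
```

View pics/w1.png

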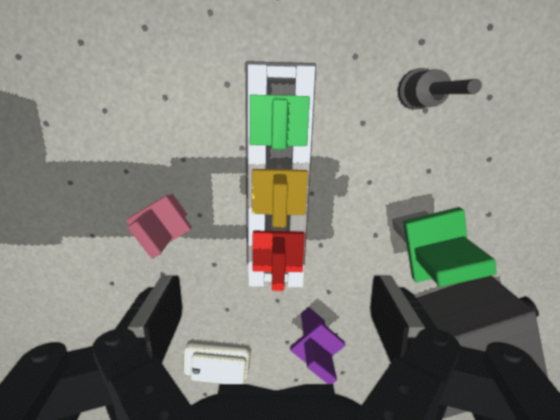

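The wrist view shows the rack upright at columns 247–315, with green (280,120), yellow (280,193) and red (278,255) lined up on it. The big green decoy is at (445,250). Next I'll measure the flange edges and the rails.

```bash
python3 - <<'E'
from h import *
import pickle; c=pickle.load(open("w1.pkl","rb"))
M=masks(c["pixels"])
for k,sel in [('yellow',(252,169)),('green',(250,95)),('red',(253,231))]:
    for i,st,ce,mm in blobs(M[k],200):
        if abs(st[0]-sel[0])>3: continue
        rows=range(st[1]+6,st[1]+36,4)
        L=[];Rr=[]
        for r in rows:
            xs=np.nonzero(mm[r])[0]; L.append(onz(c,xs[0]-.0,r,.095)[:2]);Rr.append(onz(c,xs[-1]+1.,r,.095)[:2])
        L=np.array(L);Rr=np.array(Rr)
        # midline
        mid=(L+Rr)/2; d=np.polyfit(mid[:,1],mid[:,0],1)
        lf=np.polyfit(L[:,1],L[:,0],1);rf=np.polyfit(Rr[:,1],Rr[:,0],1)
        top=onz(c,ce[0],st[1],.095)
        # bottom row of flange (off-tab columns)
        cols=[st[0]+6,st[0]+10,st[0]+st[2]-10,st[0]+st[2]-6]
        tb=[(np.nonzero(mm[:,q])[0][0],np.nonzero(mm[:,q])[0][-1]+1) for q in cols]
        T=np.mean([onz(c,q+.5,a,.095)[:2] for q,(a,b) in zip(cols,tb)],0);B=np.mean([onz(c,q+.5,b,.095)[:2] for q,(a,b) in zip(cols,tb)],0)
        print(k,"width",np.linalg.norm(L-Rr,axis=1).mean().round(4),"len",np.linalg.norm(T-B).round(4),"centre",((T+B)/2).round(4),"slopeL/R deg",np.degrees(np.arctan([lf[0],rf[0]])).round(1),"midline x at centre y",np.polyval(d,(T+B)[1]/2).round(4))
a=c["pixels"][50:300,230:330,::-1]; cv2.imwrite("pics/w1c.png",cv2.resize(a,None,fx=2.4,fy=2.4,interpolation=cv2.INTER_CUBIC))
E
```

```text
yellow width 0.059 len 0.049 centre [ 0.553  -0.1234] slopeL/R deg [13.2 13.3] midline x at centre y 0.5516
green width 0.0584 len 0.0482 centre [ 0.5669 -0.0498] slopeL/R deg [12.8 12.9] midline x at centre y 0.5657
red width 0.0581 len 0.0503 centre [ 0.5381 -0.193 ] slopeL/R deg [12.7 13.3] midline x at centre y 0.5366
```

View pics/w1c.png

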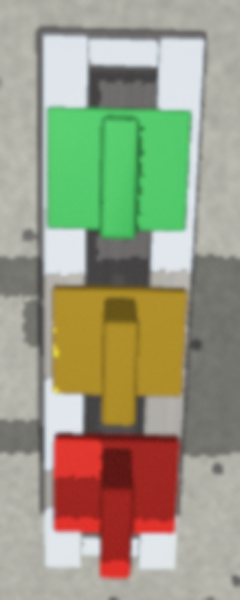

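```bash
python3 - <<'E'
from h import *
plan([.49,.16,.30],-2)
E
```

```text
pos [ 0.548  -0.1087  0.299 ] t 2.7167 F [-0.5  0.5 -0.1] w 1.001
shift units now-frame [10.08 -4.4  -0.03]  in target frame [10.66 -2.69 -0.04]  turn units [-0.01 -0.   -1.57]
```

Request:
move_arm(
  commands=[
    [100,1,-0.44,0,0,0,0],
    [100,1,-0.44,0,0,0,0],
    [100,1,-0.44,0,0,0,0],
    [100,1,-0.44,0,0,0,0],
    [100,1,-0.44,0,0,0,0],
    [100,1,-0.44,0,0,0,0],
    [100,1,-0.44,0,0,0,0],
    [100,1,-0.44,0,0,0,0],
    [100,1,-0.44,0,0,0,0],
    [100,1,-0.44,0,0,0,0],
  ],
)

```text
time: 3.55
position: [0.4877, 0.1566, 0.3003]
tool_rot: [[0.202, 0.979, -0.0], [0.979, -0.202, -0.001], [-0.001, 0.0, -1.0]]
ft_force: [-0.4, 0.6, -0.3]
gripper_width: 1.001
```

Request:
move_arm(
  commands=[
    [100,0,0,0,0,0,-0.8],
    [100,0,0,0,0,0,-0.8],
    [100,0,0,0,0,0,0],
    [100,0,0,0,0,0,0],
  ],
)

```text
time: 3.88
position: [0.4883, 0.1558, 0.3001]
tool_rot: [[0.038, 0.999, -0.0], [0.999, -0.038, -0.001], [-0.001, -0.0, -1.0]]
ft_force: [1.0, -0.7, -0.2]
gripper_width: 0.998
```

```bash
python3 - <<'E'
from h import *
c=imaging.capture("wrist"); cv2.imwrite("pics/w2.png",c["pixels"][:,:,::-1])
import pickle; pickle.dump(c,open("w2.pkl","wb"))
plan([.49,.16,.30],-2)
E
```

```text
pos [0.4885 0.1558 0.3002] t 3.9333 F [ 0.2  0.8 -0. ] w 1.0
shift units now-frame [0.17 0.05 0.01]  in target frame [0.17 0.05 0.01]  turn units [ 0.    0.   -0.03]
```

View pics/w2.png

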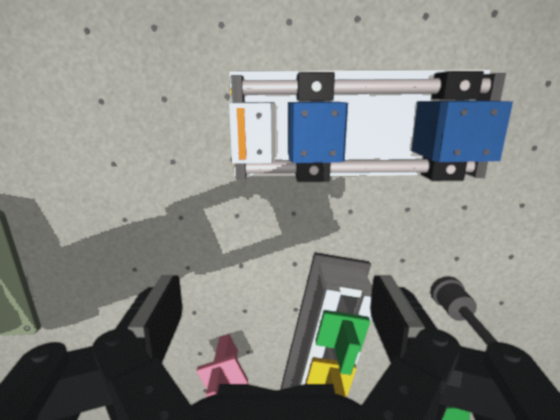

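```bash
python3 - <<'E'
import cv2
a=cv2.imread("pics/w2.png")[90:185,225:360]; cv2.imwrite("pics/w2c.png",cv2.resize(a,None,fx=5.5,fy=5.5,interpolation=cv2.INTER_CUBIC))
E
```

```text
(no output)
```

View pics/w2c.png

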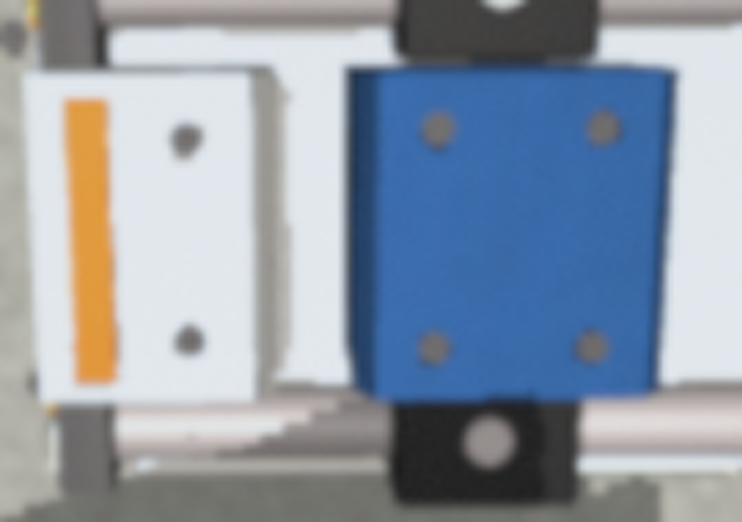

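The crop shows the flat of the stop ending at about (271,130) and the flat of the blue block starting at about (294,130). The lead-in chamfers lie between those two columns.

```bash
python3 - <<'E'
from h import *
import pickle; c=pickle.load(open("w2.pkl","rb"))
f=lambda x,y: onz(c,225+x/5.5-.4,90+y/5.5-.4,.095)[:2]
P=dict(st_tl=f(24,72),st_bl=f(38,402),st_tr=f(252,72),st_br=f(256,400),bl_tl=f(380,68),bl_bl=f(376,398),bl_tr=f(675,70),bl_br=f(657,398))
for k,v in P.items(): print(k,v.round(4))
n=np.linalg.norm
print("stop w,len",n(P['st_tr']-P['st_br']),n(P['st_tl']-P['st_tr']),"blue w,len",n(P['bl_tl']-P['bl_bl']),n(P['bl_tl']-P['bl_tr']),n(P['bl_bl']-P['bl_br']))
y=(P['st_tr']-P['st_br']); y2=P['bl_tl']-P['bl_bl'];y3=P['st_tl']-P['st_bl'];y4=P['bl_tr']-P['bl_br']
for q in (y,y2,y3,y4): print("x-heading",np.degrees(np.arctan2(q[1],q[0]))-90)
xs=[P['bl_tr']-P['st_tl'],P['bl_br']-P['st_bl']]
for q in xs: print("edge heading",np.degrees(np.arctan2(q[1],q[0])))
a=(P['st_tr']+P['st_br'])/2;b=(P['bl_tl']+P['bl_bl'])/2
print("flat mids",a,b,"dist",n(b-a),"gap mid",(a+b)/2)
# far carriage vs near: blue blobs
for i,st,ce,mm in blobs(masks(c["pixels"])['blue'],300): print(st)
E
```

```text
st_tl [0.4451 0.2343]
st_bl [0.4427 0.174 ]
st_tr [0.4864 0.2327]
st_br [0.4845 0.1728]
bl_tl [0.5096 0.2325]
bl_bl [0.5075 0.1723]
bl_tr [0.5629 0.2301]
bl_br [0.5614 0.1703]
stop w,len 0.05992258588713283 0.041283671374419684 blue w,len 0.060222244117639 0.053392736042304635 0.05385103154265644
x-heading -1.7548177459071042
x-heading -1.9101928143268339
x-heading -2.26577199206848
x-heading -1.4689896990065137
edge heading -2.016141180165441
edge heading -1.8049432666630847
flat mids [0.48546491 0.20277502] [0.5085506  0.20243429] dist 0.023088201026997778 gap mid [0.49700775 0.20260465]
[ 413  100   99   63 5259]
[ 289  102   58   62 3281]
```

```bash
python3 - <<'E'
from h import *
plan([.5525,-.1235,.24],-12)
E
```

```text
pos [0.4885 0.1558 0.3002] t 3.9333 F [ 0.2  0.8 -0. ] w 1.0
shift units now-frame [-11.07   2.98   2.41]  in target frame [-10.4    4.83   2.41]  turn units [0.   0.   1.64]
```

Request:
move_arm(
  commands=[
    [100,0,0,0,0,0,0.82],
    [100,0,0,0,0,0,0.82],
    [100,-1,0.46,0.2,0,0,0],
    [100,-1,0.46,0.2,0,0,0],
    [100,-1,0.46,0.2,0,0,0],
    [100,-1,0.46,0.2,0,0,0],
    [100,-1,0.46,0.2,0,0,0],
    [100,-1,0.46,0.2,0,0,0],
    [100,-1,0.46,0.2,0,0,0],
    [100,-1,0.46,0.2,0,0,0],
  ],
)

```text
time: 4.77
position: [0.5376, -0.0601, 0.2599]
tool_rot: [[0.208, 0.978, 0.0], [0.978, -0.208, -0.0], [-0.0, 0.0, -1.0]]
ft_force: [-0.0, 0.4, -0.3]
gripper_width: 1.003
```

Request:
move_arm(
  commands=[
    [100,-1,0.46,0.2,0,0,0],
    [100,-0.9,0.46,0.2,0,0,0],
    [100,-0.5,0.23,0.2,0,0,0],
    [100,0,0,0,0,0,0],
    [100,0,0,0,0,0,0],
  ],
)

```text
time: 5.18
position: [0.5531, -0.1229, 0.2446]
tool_rot: [[0.208, 0.978, -0.001], [0.978, -0.208, 0.001], [0.001, -0.001, -1.0]]
ft_force: [-0.5, -0.2, 1.1]
gripper_width: 0.996
```

```bash
python3 - <<'E'
from h import *
c=imaging.capture("wrist"); cv2.imwrite("pics/w3.png",c["pixels"][:,:,::-1])
plan([.5525,-.1235,.106],-12)
E
```

```text
pos [ 0.5532 -0.1222  0.245 ] t 5.2333 F [ 0.2  0.5 -0.6] w 0.998
shift units now-frame [-0.06 -0.01  5.56]  in target frame [-0.06 -0.02  5.56]  turn units [-0.01 -0.01  0.01]
```

View pics/w3.png

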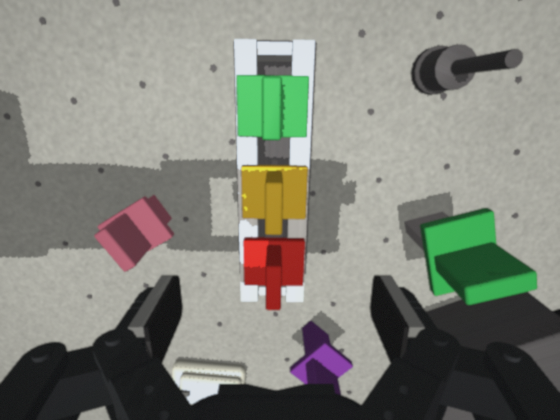

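The yellow leaf is centred at column 274, in line with the fingers (midline about 276). Descending.

Request:
move_arm(
  commands=[
    [100,-0.06,0,1,0,0,0],
    [100,0,0,1,0,0,0],
    [100,0,0,1,0,0,0],
    [100,0,0,1,0,0,0],
    [100,0,0,1,0,0,0],
    [100,0,0,0.56,0,0,0],
    [100,0,0,0,0,0,0],
    [0,0,0,0,0,0,0],
    [0,0,0,0,0,0,0],
    [0,0,0,0,0,0,0],
  ],
)

```text
time: 6.07
position: [0.5544, -0.1239, 0.1078]
tool_rot: [[0.205, 0.979, 0.003], [0.979, -0.205, -0.001], [-0.0, 0.003, -1.0]]
ft_force: [0.4, -0.3, -0.1]
gripper_width: 0.606
```

Request:
move_arm(
  commands=[
    [0,0,0,0,0,0,0],
    [0,0,0,0,0,0,0],
    [0,0,0,0,0,0,0],
    [0,0,0,0,0,0,0],
  ],
)

```text
time: 6.4
position: [0.5537, -0.1242, 0.1069]
tool_rot: [[0.206, 0.979, 0.001], [0.979, -0.206, -0.0], [-0.0, 0.001, -1.0]]
ft_force: [-1.2, 0.5, 3.8]
gripper_width: 0.157
```

Request:
move_arm(
  commands=[
    [0,0,0,0,0,0,0],
    [0,0,0,-0.6,0,0,0],
    [0,0,0,-1,0,0,0],
    [0,0,0,-1,0,0,0],
    [0,0,0,-1,0,0,0],
    [0,0,0,-1,0,0,0],
    [0,0,0,-0.6,0,0,0],
  ],
)

```text
time: 6.98
position: [0.554, -0.1243, 0.2384]
tool_rot: [[0.206, 0.979, 0.003], [0.979, -0.206, -0.001], [-0.0, 0.003, -1.0]]
ft_force: [0.2, 0.6, -0.9]
gripper_width: 0.155
```

```bash
python3 - <<'E'
from h import *
c=imaging.capture("wrist"); cv2.imwrite("pics/w4.png",c["pixels"][:,:,::-1])
plan([.497,.2026,.240],-1.9)
E
```

```text
pos [ 0.5552 -0.1246  0.2408] t 7.0333 F [ 0.9 -1.   1. ] w 0.156
shift units now-frame [ 1.233e+01 -4.970e+00 -1.000e-02]  in target frame [13.   -2.76  0.03]  turn units [ 0.07  0.01 -1.66]
```

View pics/w4.png

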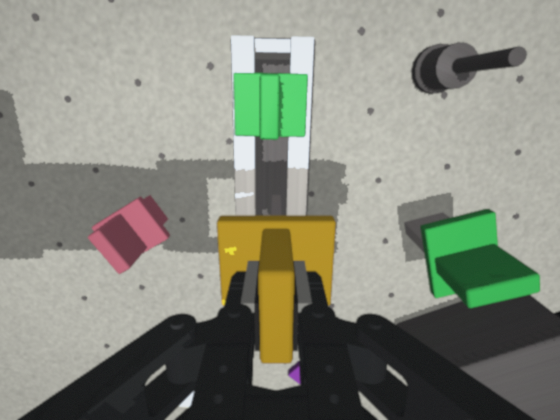

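The yellow leaf is held, with its flange square to the picture (top edge at row 217). Moving to the mouth.

Request:
move_arm(
  commands=[
    [0,1,-0.4,-0.1,0,0,0],
    [0,1,-0.4,-0.1,0,0,0],
    [0,1,-0.4,0,0,0,0],
    [0,1,-0.4,0,0,0,0],
    [0,1,-0.4,0,0,0,0],
    [0,1,-0.4,0,0,0,0],
    [0,1,-0.4,0,0,0,0],
    [0,1,-0.4,0,0,0,0],
    [0,1,-0.4,0,0,0,0],
    [0,1,-0.4,0,0,0,0],
  ],
)

```text
time: 7.87
position: [0.5059, 0.1422, 0.2397]
tool_rot: [[0.206, 0.979, -0.002], [0.979, -0.206, -0.001], [-0.001, -0.002, -1.0]]
ft_force: [-0.6, 0.3, -1.1]
gripper_width: 0.156
```

Request:
move_arm(
  commands=[
    [0,1,-0.4,0.1,0,0,0],
    [0,1,-0.4,0,0,0,0],
    [0,0.3,-0.1,0,0,0,-0.83],
    [0,0,0,0,0,0,-0.83],
    [0,0,0,0,0,0,0],
    [0,0,0,0,0,0,0],
  ],
)

```text
time: 8.37
position: [0.4962, 0.2019, 0.2374]
tool_rot: [[0.035, 0.999, -0.002], [0.999, -0.035, -0.001], [-0.001, -0.002, -1.0]]
ft_force: [0.1, 0.3, -1.3]
gripper_width: 0.155
```

```bash
python3 - <<'E'
from h import *
plan([.497,.2026,.19],-1.9)
c=imaging.capture("side"); cv2.imwrite("pics/s1.png",cv2.resize(c["pixels"][120:310,130:370,::-1],None,fx=3,fy=3,interpolation=cv2.INTER_CUBIC))
c=imaging.capture("wrist"); cv2.imwrite("pics/w5.png",c["pixels"][:,:,::-1])
plan([.497,.2026,.19],-1.9)
E
```

```text
pos [0.4962 0.2019 0.2374] t 8.3667 F [ 0.1  0.3 -1.3] w 0.155
shift units now-frame [0.03 0.04 1.9 ]  in target frame [0.03 0.03 1.9 ]  turn units [-0.02  0.01 -0.02]
pos [0.4965 0.2016 0.2379] t 8.4667 F [ 0.3 -0.2 -0.4] w 0.153
shift units now-frame [0.04 0.02 1.92]  in target frame [0.04 0.02 1.92]  turn units [-0.01  0.01 -0.02]
```

View pics/w5.png

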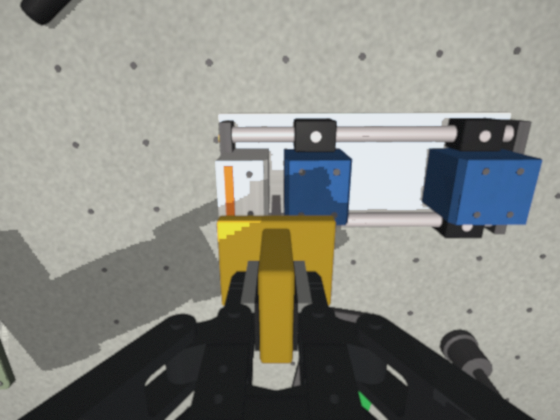

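View pics/s1.png

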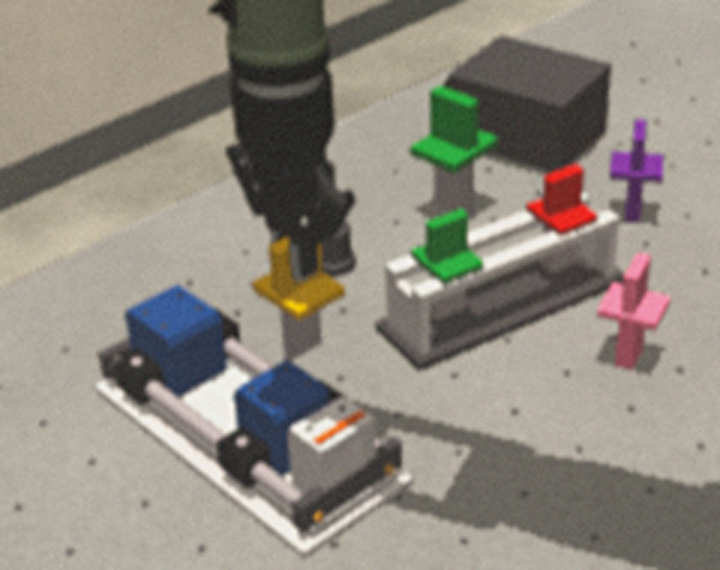

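```bash
python3 - <<'E'
from h import *
c=imaging.capture("side")
for p in [(.497,.2026,.156),(.497,.2026,.216),(.485,.2026,.095)]:
    print((proj(c,p)-[130,120])*3)
E
```

```text
[300.22609721 348.48232863]
[295.56158425 290.75553172]
[314.07913515 409.9618609 ]
```

The side view agrees with the projection to within about 3 px. Lowering in stages.

Request:
move_arm(
  commands=[
    [0,0.03,0.02,1,0,0,0],
    [0,0,0,1,0,0,0],
    [0,0,0,0.4,0,0,0],
    [0,0,0,0.4,0,0,0],
    [0,0,0,0.4,0,0,0],
  ],
)

```text
time: 8.93
position: [0.4976, 0.2026, 0.1583]
tool_rot: [[0.034, 0.999, 0.001], [0.999, -0.034, 0.0], [0.0, 0.001, -1.0]]
ft_force: [-0.9, -1.0, -0.0]
gripper_width: 0.157
```

Request:
move_arm(
  commands=[
    [0,0,0,0.5,0,0,0],
    [0,0,0,0.5,0,0,0],
    [0,0,0,0.4,0,0,0],
    [0,0,0,0.15,0,0,0],
    [0,0,0,0,0,0,0],
    [0,0,0,0,0,0,0],
  ],
)

```text
time: 9.43
position: [0.4976, 0.2029, 0.1202]
tool_rot: [[0.033, 0.999, 0.001], [0.999, -0.033, 0.0], [0.0, 0.001, -1.0]]
ft_force: [0.6, 1.1, -0.5]
gripper_width: 0.153
```

Request:
move_arm(
  commands=[
    [0,0,0,0.1,0,0,0],
    [0,0,0,0.1,0,0,0],
    [0,0,0,0,0,0,0],
  ],
)

```text
time: 9.68
position: [0.4981, 0.2031, 0.1169]
tool_rot: [[0.033, 0.999, 0.003], [0.999, -0.033, 0.001], [0.001, 0.003, -1.0]]
ft_force: [-1.5, -0.9, 8.5]
gripper_width: 0.156
```

Request:
move_arm(
  commands=[
    [0,0,0,0,0,0,0],
    [0,0,0,-0.05,0,0,0],
  ],
)

```text
time: 9.85
position: [0.4978, 0.203, 0.1172]
tool_rot: [[0.033, 0.999, 0.002], [0.999, -0.033, 0.001], [0.001, 0.002, -1.0]]
ft_force: [-0.7, 0.6, -0.7]
gripper_width: 0.156
```

```bash
python3 - <<'E'
from h import *
c=imaging.capture("side"); cv2.imwrite("pics/s2.png",cv2.resize(c["pixels"][120:310,130:370,::-1],None,fx=3,fy=3,interpolation=cv2.INTER_CUBIC))
plan([.5538,-.124,.240],-11.9)
E
```

```text
pos [0.4977 0.203  0.1171] t 9.9 F [-0.  -0.1 -1. ] w 0.154
shift units now-frame [-12.99   2.69  -4.92]  in target frame [-12.33   4.89  -4.92]  turn units [ 0.02 -0.01  1.67]
```

View pics/s2.png

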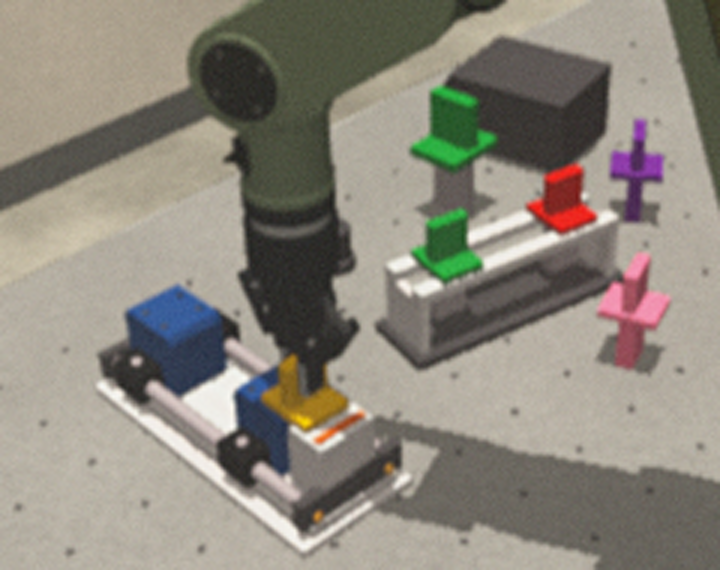

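The yellow flange rests on the block tops at (305,400). Taking it back to the rack.

Request:
move_arm(
  commands=[
    [0,0,0,-0.7,0,0,0],
    [0,0,0,-1,0,0,0],
    [0,0,0,-1,0,0,0],
    [0,0,0,-1,0,0,0],
    [0,0,0,-1,0,0,0],
    [0,0,0,-0.3,0,0,0.83],
    [0,0,0,0,0,0,0.84],
    [0,-1,0.4,0,0,0,0],
    [0,-1,0.4,0,0,0,0],
    [0,-1,0.4,0,0,0,0],
  ],
)

```text
time: 10.73
position: [0.5109, 0.1226, 0.241]
tool_rot: [[0.205, 0.979, 0.0], [0.979, -0.205, -0.0], [-0.0, 0.0, -1.0]]
ft_force: [0.1, -0.5, -1.2]
gripper_width: 0.156
```

Request:
move_arm(
  commands=[
    [0,-1,0.4,0,0,0,0],
    [0,-1,0.4,0,0,0,0],
    [0,-1,0.4,0,0,0,0],
    [0,-1,0.4,0,0,0,0],
    [0,-1,0.4,0,0,0,0],
    [0,-1,0.4,0,0,0,0],
    [0,-1,0.4,0,0,0,0],
    [0,-1,0.4,0,0,0,0],
    [0,-0.9,0.4,0,0,0,0],
    [0,0,0,0,0,0,0],
  ],
)

```text
time: 11.57
position: [0.5539, -0.1172, 0.2407]
tool_rot: [[0.21, 0.978, 0.001], [0.978, -0.21, -0.003], [-0.002, 0.001, -1.0]]
ft_force: [0.2, 0.5, -1.1]
gripper_width: 0.153
```

```bash
python3 - <<'E'
from h import *
plan([.5538,-.124,.107],-11.9)
E
```

```text
pos [ 0.5539 -0.1172  0.2407] t 11.5667 F [ 0.2  0.5 -1.1] w 0.153
shift units now-frame [-0.25  0.05  5.35]  in target frame [-0.27  0.05  5.35]  turn units [ 0.01  0.02 -0.04]
```

Request:
move_arm(
  commands=[
    [0,-0.27,0.05,0.3,0,0,0],
    [0,0,0,1,0,0,0],
    [0,0,0,1,0,0,0],
    [0,0,0,1,0,0,0],
    [0,0,0,1,0,0,0],
    [0,0,0,0.8,0,0,0],
    [0,0,0,0.15,0,0,0],
    [0,0,0,0,0,0,0],
  ],
)

```text
time: 12.23
position: [0.5517, -0.1191, 0.1084]
tool_rot: [[0.206, 0.979, -0.003], [0.979, -0.206, 0.001], [0.0, -0.004, -1.0]]
ft_force: [1.0, 0.4, -1.3]
gripper_width: 0.155
```

Request:
move_arm(
  commands=[
    [0,0,0,0.1,0,0,0],
    [0,0,0,0,0,0,0],
    [100,0,0,0,0,0,0],
    [100,0,0,0,0,0,0],
    [100,0,0,0,0,0,0],
    [100,0,0,0,0,0,0],
    [100,0,0,-0.3,0,0,0],
    [100,0,0,-1,0,0,0],
    [100,0,0,-1,0,0,0],
    [100,0,0,-1,0,0,0],
  ],
)

```text
time: 13.07
position: [0.5528, -0.12, 0.1912]
tool_rot: [[0.206, 0.978, -0.0], [0.978, -0.206, -0.0], [-0.0, -0.0, -1.0]]
ft_force: [-0.2, -0.5, -0.3]
gripper_width: 1.003
```

Request:
move_arm(
  commands=[
    [100,0,0,-1,0,0,0],
    [100,0,0,-1,0,0,0],
    [100,0,0,-0.3,0,0,0],
    [100,0,0,0,0,0,0],
  ],
)

```text
time: 13.4
position: [0.5541, -0.1203, 0.2501]
tool_rot: [[0.206, 0.978, 0.006], [0.978, -0.206, -0.001], [-0.0, 0.006, -1.0]]
ft_force: [0.5, -0.6, -1.0]
gripper_width: 1.001
```

```bash
python3 - <<'E'
from h import *
c=imaging.capture("wrist"); cv2.imwrite("pics/w6.png",c["pixels"][:,:,::-1])
plan([.5677,-.05,.24],-12)
M=masks(c["pixels"])
for k in ['yellow','green']:
    for i,st,ce,mm in blobs(M[k],200): print(k,st,ce.round(1),"z95:",onz(c,*ce,.095).round(4))
E
```

```text
pos [ 0.5531 -0.12    0.248 ] t 13.45 F [-0.4 -0.6 -1.1] w 1.002
shift units now-frame [ 2.86 -0.01  0.32]  in target frame [ 2.86 -0.01  0.32]  turn units [0.02 0.   0.01]
yellow [ 242  162   65   69 3636] [273.9 190.7] z95: [ 0.5537 -0.12    0.095 ]
green [ 236   79   70   64 4093] [270.4 109. ] z95: [ 0.5659 -0.0483  0.095 ]
green [ 416  210  112   94 6737] [465.8 258.9] z95: [ 0.7269 -0.2295  0.095 ]
```

View pics/w6.png

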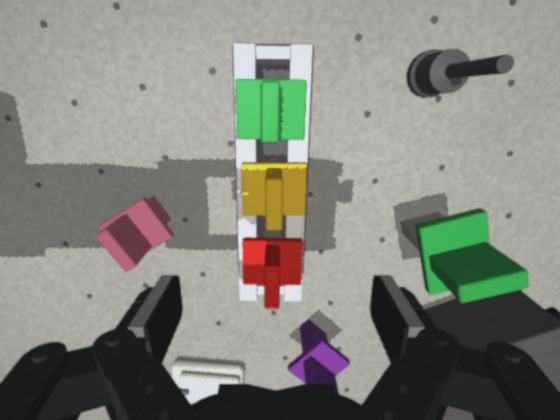

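Yellow hangs level in the rack at (274,190). Green, the rack-sized one, is at (271,109). Picking green.

Request:
move_arm(
  commands=[
    [100,0.95,-0.02,0,0,0,0],
    [100,0.95,-0.02,0,0,0,0],
    [100,0.96,-0.02,0.3,0,0,0],
    [100,0,0,1,0,0,0],
    [100,0,0,1,0,0,0],
    [100,0,0,0.3,0,0,0],
    [100,0,0,0,0,0,0],
  ],
)

```text
time: 14.03
position: [0.5638, -0.0494, 0.1785]
tool_rot: [[0.206, 0.978, -0.008], [0.978, -0.206, 0.001], [-0.001, -0.008, -1.0]]
ft_force: [0.7, 0.0, 0.5]
gripper_width: 1.001
```

```bash
python3 - <<'E'
from h import *
plan([.5665,-.0497,.107],-12)
E
```

```text
pos [ 0.5638 -0.0494  0.1785] t 14.0333 F [0.7 0.  0.5] w 1.001
shift units now-frame [0.01 0.13 2.86]  in target frame [0.01 0.11 2.86]  turn units [-0.08  0.01  0.02]
```

Request:
move_arm(
  commands=[
    [100,0,0.04,0.9,0,0,0],
    [100,0,0,0.9,0,0,0],
    [100,0,0,0.7,0,0,0],
    [100,0,0,0.35,0,0,0],
    [100,0,0,0,0,0,0],
    [100,0,0,0,0,0,0],
  ],
)

```text
time: 14.53
position: [0.5677, -0.0502, 0.1117]
tool_rot: [[0.207, 0.978, 0.001], [0.978, -0.207, -0.0], [0.0, 0.001, -1.0]]
ft_force: [0.5, 0.2, 0.5]
gripper_width: 1.002
```

Request:
move_arm(
  commands=[
    [0,0,0,0,0,0,0],
    [0,0,0,0,0,0,0],
    [0,0,0,0,0,0,0],
    [0,0,0,0,0,0,0],
    [0,0,0,0,0,0,0],
    [0,0,0,0,0,0,0],
    [0,0,0,0,0,0,0],
    [0,0,0,0,0,0,0],
  ],
)

```text
time: 15.2
position: [0.5672, -0.0499, 0.1114]
tool_rot: [[0.206, 0.978, 0.0], [0.978, -0.206, -0.0], [-0.0, 0.0, -1.0]]
ft_force: [-1.7, 0.0, 3.7]
gripper_width: 0.151
```

Request:
move_arm(
  commands=[
    [0,0,0,-0.5,0,0,0],
    [0,0,0,-1,0,0,0],
    [0,0,0,-1,0,0,0],
    [0,0,0,-1,0,0,0],
    [0,0,0,-0.9,0,0,0],
    [0,0,0,-0.4,0,0,-0.84],
    [0,0,0,0,0,0,-0.84],
  ],
)

```text
time: 15.78
position: [0.5686, -0.0501, 0.2337]
tool_rot: [[0.028, 1.0, 0.005], [1.0, -0.028, -0.001], [-0.001, 0.005, -1.0]]
ft_force: [0.3, -0.8, -2.0]
gripper_width: 0.153
```

```bash
python3 - <<'E'
from h import *
c=imaging.capture("wrist"); cv2.imwrite("pics/w7.png",c["pixels"][:,:,::-1])
plan([.4972,.2026,.215],-1.9)
E
```

```text
pos [ 0.5678 -0.05    0.2322] t 15.8333 F [-0.4  0.5 -2.9] w 0.156
shift units now-frame [10.03 -3.08  0.68]  in target frame [10.   -3.16  0.69]  turn units [0.02 0.   0.08]
```

View pics/w7.png

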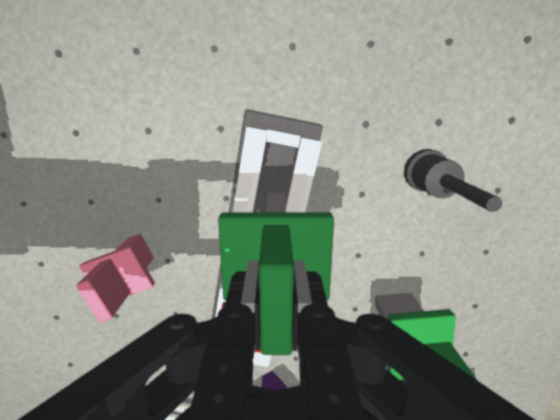

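Green is held square, with its flange top edge level at row 213. Moving to the mouth.

Request:
move_arm(
  commands=[
    [0,1,-0.3,0.05,0,0,0.08],
    [0,1,-0.32,0.05,0,0,0],
    [0,1,-0.32,0.05,0,0,0],
    [0,1,-0.32,0.05,0,0,0],
    [0,1,-0.32,0.05,0,0,0],
    [0,1,-0.32,0.05,0,0,0],
    [0,1,-0.32,0.05,0,0,0],
    [0,1,-0.32,0.05,0,0,0],
    [0,1,-0.32,0.05,0,0,0],
    [0,0.9,-0.28,0.05,0,0,0],
  ],
)

```text
time: 16.67
position: [0.4974, 0.2018, 0.2174]
tool_rot: [[0.042, 0.999, -0.002], [0.999, -0.042, -0.001], [-0.001, -0.002, -1.0]]
ft_force: [1.2, -0.6, -1.8]
gripper_width: 0.156
```

Request:
move_arm(
  commands=[
    [0,0,0,0,0,0,0],
    [0,0,0,0,0,0,0],
    [0,0,0,0,0,0,0],
    [0,0,0,0,0,0,0],
  ],
)

```text
time: 17.0
position: [0.4987, 0.1996, 0.2182]
tool_rot: [[0.042, 0.999, -0.0], [0.999, -0.042, -0.001], [-0.001, -0.0, -1.0]]
ft_force: [0.1, -0.2, -2.1]
gripper_width: 0.152
```

```bash
python3 - <<'E'
from h import *
plan([.4972,.2026,.1214],-1.9)
E
```

```text
pos [0.4987 0.1996 0.2182] t 17.0 F [ 0.1 -0.2 -2.1] w 0.152
shift units now-frame [ 0.12 -0.06  3.87]  in target frame [ 0.12 -0.06  3.87]  turn units [-0.    0.01 -0.08]
```

Request:
move_arm(
  commands=[
    [0,0.12,-0.06,0.5,0,0,-0.08],
    [0,0,0,0.5,0,0,0],
    [0,0,0,0.25,0,0,0],
    [0,0,0,0.25,0,0,0],
    [0,0,0,0.25,0,0,0],
  ],
)

```text
time: 17.42
position: [0.4975, 0.203, 0.1745]
tool_rot: [[0.033, 0.999, 0.0], [0.999, -0.033, -0.0], [-0.0, 0.0, -1.0]]
ft_force: [-1.3, -0.0, -1.7]
gripper_width: 0.153
```

Request:
move_arm(
  commands=[
    [0,0,0,0.15,0,0,0],
    [0,0,0,0.15,0,0,0],
  ],
)

```text
time: 17.58
position: [0.4974, 0.2034, 0.1671]
tool_rot: [[0.032, 0.999, 0.0], [0.999, -0.032, -0.0], [-0.0, 0.0, -1.0]]
ft_force: [0.1, -0.6, -1.9]
gripper_width: 0.151
```

Its tip is already below the chamfers with no rise in force, so I'm continuing down.

Request:
move_arm(
  commands=[
    [0,0,0,0.4,0,0,0],
    [0,0,0,0.4,0,0,0],
    [0,0,0,0.4,0,0,0],
    [0,0,0,0.3,0,0,0],
    [0,0,0,0.15,0,0,0],
    [0,0,0,0,0,0,0],
  ],
)

```text
time: 18.08
position: [0.4965, 0.2033, 0.1247]
tool_rot: [[0.032, 0.999, -0.002], [0.999, -0.032, -0.001], [-0.001, -0.002, -1.0]]
ft_force: [0.3, -0.5, -2.2]
gripper_width: 0.15
```

Request:
move_arm(
  commands=[
    [0,0,0,0.12,0,0,0],
    [0,0,0,0.1,0,0,0],
    [0,0,0,0,0,0,0],
  ],
)

```text
time: 18.33
position: [0.4977, 0.2038, 0.1214]
tool_rot: [[0.032, 0.999, 0.002], [0.999, -0.032, 0.001], [0.001, 0.002, -1.0]]
ft_force: [0.4, 0.1, 1.2]
gripper_width: 0.159
```

Request:
move_arm(
  commands=[
    [0,0,0,0.04,0,0,0],
    [0,0,0,0,0,0,0],
    [0,0,0,0,0,0,0],
  ],
)

```text
time: 18.58
position: [0.4977, 0.2038, 0.1214]
tool_rot: [[0.032, 0.999, 0.002], [0.999, -0.032, 0.001], [0.001, 0.002, -1.0]]
ft_force: [-2.8, -1.5, 8.0]
gripper_width: 0.154
```

```bash
python3 - <<'E'
from h import *
c=imaging.capture("side"); cv2.imwrite("pics/s3.png",cv2.resize(c["pixels"][120:310,130:370,::-1],None,fx=3,fy=3,interpolation=cv2.INTER_CUBIC))
plan([.5675,-.0495,.230],-11.9)
E
```

```text
pos [0.4977 0.2038 0.1214] t 18.6333 F [-2.8 -0.8  7.4] w 0.154
shift units now-frame [-10.03   3.12  -4.35]  in target frame [-9.34  4.82 -4.34]  turn units [ 0.02 -0.01  1.68]
```

View pics/s3.png

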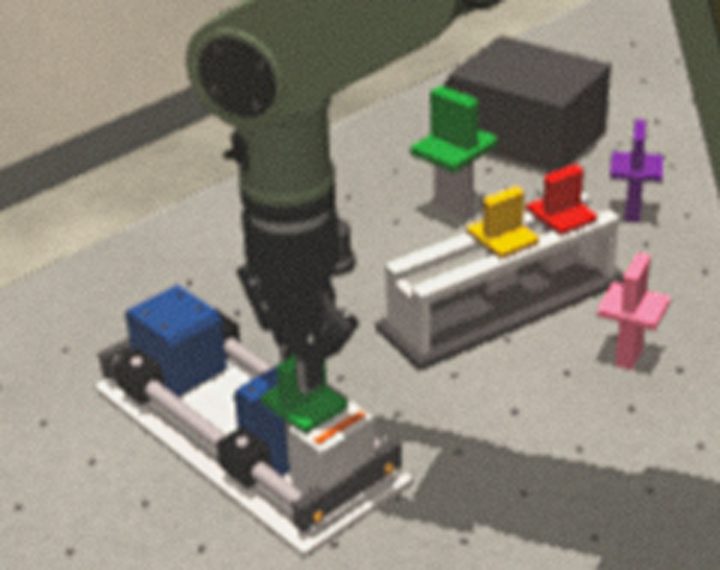

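Green is fully down, with its flange on the block tops at (305,405) and contact at about 8 N, so it fits. Hanging it back.

Request:
move_arm(
  commands=[
    [0,0,0,-0.5,0,0,0],
    [0,0,0,-0.9,0,0,0],
    [0,0,0,-1,0,0,0],
    [0,0,0,-1,0,0,0],
    [0,0,0,-0.9,0,0,0.84],
    [0,0,0,-0.2,0,0,0.84],
    [0,-1,0.5,0,0,0,0],
    [0,-1,0.5,0,0,0,0],
    [0,-1,0.5,0,0,0,0],
    [0,-1,0.5,0,0,0,0],
  ],
)

```text
time: 19.47
position: [0.5256, 0.0944, 0.2322]
tool_rot: [[0.206, 0.979, 0.001], [0.979, -0.206, -0.0], [0.0, 0.001, -1.0]]
ft_force: [1.1, 1.4, -1.8]
gripper_width: 0.151
```

Request:
move_arm(
  commands=[
    [0,-1,0.5,0,0,0,0],
    [0,-1,0.5,0,0,0,0],
    [0,-1,0.5,0,0,0,0],
    [0,-1,0.5,0,0,0,0],
    [0,-0.9,0.5,0,0,0,0],
    [0,-0.4,0.3,0,0,0,0],
    [0,0,0,0,0,0,0],
    [0,0,0,0,0,0,0],
    [0,0,0,0,0,0,0],
  ],
)

```text
time: 20.22
position: [0.5662, -0.0477, 0.2319]
tool_rot: [[0.206, 0.979, -0.001], [0.979, -0.206, 0.001], [0.001, -0.001, -1.0]]
ft_force: [-0.5, -1.0, -2.2]
gripper_width: 0.152
```

```bash
python3 - <<'E'
from h import *
plan([.5675,-.0495,.1114],-11.9)
E
```

```text
pos [ 0.5662 -0.0477  0.2319] t 20.2167 F [-0.5 -1.  -2.2] w 0.152
shift units now-frame [-0.06  0.07  4.82]  in target frame [-0.06  0.06  4.82]  turn units [-0.01 -0.01  0.  ]
```

Request:
move_arm(
  commands=[
    [0,-0.06,0.05,0.5,0,0,0],
    [0,0,0,1,0,0,0],
    [0,0,0,1,0,0,0],
    [0,0,0,1,0,0,0],
    [0,0,0,0.8,0,0,0],
    [0,0,0,0.4,0,0,0],
    [0,0,0,0.12,0,0,0],
    [0,0,0,0.08,0,0,0],
    [0,0,0,0,0,0,0],
  ],
)

```text
time: 20.97
position: [0.5665, -0.049, 0.1113]
tool_rot: [[0.205, 0.979, -0.001], [0.979, -0.205, 0.001], [0.0, -0.002, -1.0]]
ft_force: [-3.7, 1.1, 4.3]
gripper_width: 0.153
```

Contact on the rails. Releasing.

Request:
move_arm(
  commands=[
    [100,0,0,0,0,0,0],
    [100,0,0,0,0,0,0],
    [100,0,0,0,0,0,0],
    [100,0,0,0,0,0,0],
    [100,0,0,-0.3,0,0,0],
    [100,0,0,-1,0,0,0],
    [100,0,0,-1,0,0,0],
    [100,0,0,-1,0,0,0],
    [100,-0.8,0,-1,0,0,0],
    [100,-1,0,-0.8,0,0,0],
  ],
)

```text
time: 21.8
position: [0.559, -0.0938, 0.2398]
tool_rot: [[0.204, 0.979, 0.003], [0.979, -0.204, -0.0], [0.0, 0.003, -1.0]]
ft_force: [1.3, -1.4, -0.1]
gripper_width: 0.997
```

Request:
move_arm(
  commands=[
    [100,-1,0,0,0,0,0],
    [100,-1,0,0,0,0,0],
    [100,-0.6,0,0,0,0,0],
    [100,0,0,0,0,0,0],
    [100,0,0,0,0,0,0],
    [100,0,0,0,0,0,0],
  ],
)

```text
time: 22.3
position: [0.5449, -0.1575, 0.2373]
tool_rot: [[0.206, 0.978, 0.0], [0.978, -0.206, 0.0], [0.0, 0.0, -1.0]]
ft_force: [0.5, 0.1, 0.3]
gripper_width: 1.002
```

```bash
python3 - <<'E'
from h import *
c=imaging.capture("wrist"); cv2.imwrite("pics/w8.png",c["pixels"][:,:,::-1])
plan([.538,-.193,.15],-12)
M=masks(c["pixels"])
for k in ['yellow','green','red']:
    for i,st,ce,mm in blobs(M[k],200): print(k,st,ce.round(1),"z95:",onz(c,*ce,.095).round(4))
E
```

```text
pos [ 0.545  -0.1572  0.2372] t 22.35 F [ 0.1 -0.1  0. ] w 0.994
shift units now-frame [-1.46  0.02  3.49]  in target frame [-1.46  0.02  3.49]  turn units [ 0.   -0.    0.02]
yellow [ 241  120   72   70 4207] [276.3 151.2] z95: [ 0.5538 -0.1196  0.095 ]
green [ 237   15   76   78 5254] [274.5  56.1] z95: [ 0.5677 -0.0467  0.095 ]
green [ 430  175  126   96 7927] [484.5 227. ] z95: [ 0.7274 -0.2276  0.095 ]
red [ 243  206   64   72 3496] [274.  234.2] z95: [ 0.5358 -0.1945  0.095 ]
```

View pics/w8.png

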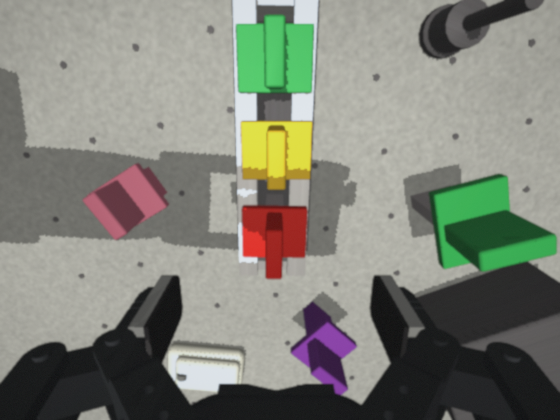

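All three sit in the rack: green (275,56), yellow (277,151), red (274,234). Picking red.

Request:
move_arm(
  commands=[
    [100,-0.73,0,0,0,0,0],
    [100,-0.73,0,0.4,0,0,0],
    [100,0,0,1,0,0,0],
    [100,0,0,1,0,0,0],
    [100,0,0,0.8,0,0,0],
    [100,0,0,0.3,0,0,0],
    [100,0,0,0,0,0,0],
  ],
)

```text
time: 22.93
position: [0.5364, -0.1925, 0.1477]
tool_rot: [[0.205, 0.979, -0.004], [0.979, -0.205, 0.002], [0.001, -0.004, -1.0]]
ft_force: [-0.5, 0.4, 1.1]
gripper_width: 0.995
```

```bash
python3 - <<'E'
from h import *
plan([.5377,-.193,.108],-12)
E
```

```text
pos [ 0.5364 -0.1925  0.1477] t 22.9333 F [-0.5  0.4  1.1] w 0.995
shift units now-frame [-0.01  0.06  1.59]  in target frame [-0.01  0.05  1.59]  turn units [-0.04 -0.01  0.03]
```

Request:
move_arm(
  commands=[
    [100,0,0.04,0.8,0,0,0],
    [100,0,0,0.6,0,0,0],
    [100,0,0,0.19,0,0,0],
    [100,0,0,0,0,0,0],
    [0,0,0,0,0,0,0],
    [0,0,0,0,0,0,0],
    [0,0,0,0,0,0,0],
    [0,0,0,0,0,0,0],
    [0,0,0,0,0,0,0],
    [0,0,0,0,0,0,0],
  ],
)

```text
time: 23.77
position: [0.5379, -0.194, 0.1103]
tool_rot: [[0.206, 0.978, -0.001], [0.978, -0.206, -0.0], [-0.0, -0.001, -1.0]]
ft_force: [-6.1, 1.3, 8.3]
gripper_width: 0.158
```

Request:
move_arm(
  commands=[
    [0,0,0,0,0,0,0],
    [0,0,0,0,0,0,0],
  ],
)

```text
time: 23.93
position: [0.5383, -0.1941, 0.1103]
tool_rot: [[0.207, 0.978, 0.0], [0.978, -0.207, -0.0], [-0.0, 0.0, -1.0]]
ft_force: [-2.5, 0.2, 3.8]
gripper_width: 0.15
```

Request:
move_arm(
  commands=[
    [0,0,0,-0.6,0,0,0],
    [0,0,0,-1,0,0,0],
    [0,0,0,-1,0,0,0],
    [0,0,0,-1,0,0,0],
    [0,0,0,-1,0,0,0],
    [0,0,0,-0.7,0,0,0],
    [0,0,0,-0.4,0,0,-0.84],
    [0,0,0,0,0,0,-0.84],
    [0,0,0,0,0,0,0],
  ],
)

```text
time: 24.68
position: [0.5383, -0.194, 0.2523]
tool_rot: [[0.031, 1.0, 0.0], [1.0, -0.031, -0.0], [-0.0, 0.0, -1.0]]
ft_force: [-1.1, -0.0, -2.6]
gripper_width: 0.153
```

```bash
python3 - <<'E'
from h import *
c=imaging.capture("wrist"); cv2.imwrite("pics/w9.png",c["pixels"][:,:,::-1])
plan([.4972,.2026,.25],-1.9)
E
```

```text
pos [ 0.5379 -0.1938  0.2516] t 24.7333 F [-0.8 -0.4 -3.4] w 0.155
shift units now-frame [15.79 -2.16  0.07]  in target frame [15.79 -2.15  0.07]  turn units [-0.01 -0.   -0.01]
```

View pics/w9.png

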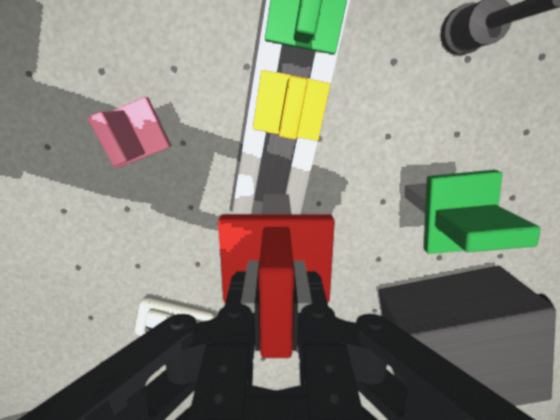

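Red is held square, with its flange top edge at row 215. Green and yellow stay in the rack. Moving to the mouth.

Request:
move_arm(
  commands=[
    [0,1,-0.13,0,0,0,0],
    [0,1,-0.13,0,0,0,0],
    [0,1,-0.13,0,0,0,0],
    [0,1,-0.13,0,0,0,0],
    [0,1,-0.14,0,0,0,0],
    [0,1,-0.14,0,0,0,0],
    [0,1,-0.14,0,0,0,0],
    [0,1,-0.14,0,0,0,0],
    [0,1,-0.14,0,0,0,0],
    [0,1,-0.14,0,0,0,0],
  ],
)

```text
time: 25.57
position: [0.5114, 0.0581, 0.2511]
tool_rot: [[0.035, 0.999, -0.002], [0.999, -0.035, -0.0], [-0.0, -0.002, -1.0]]
ft_force: [0.5, -0.4, -2.6]
gripper_width: 0.154
```

Request:
move_arm(
  commands=[
    [0,1,-0.14,0,0,0,0],
    [0,1,-0.14,0,0,0,0],
    [0,1,-0.14,0.2,0,0,0],
    [0,1,-0.14,0.4,0,0,0],
    [0,1,-0.14,0.4,0,0,0],
    [0,0.7,-0.1,0.4,0,0,0],
    [0,0,0,0,0,0,0],
    [0,0,0,0,0,0,0],
    [0,0,0,0,0,0,0],
  ],
)

```text
time: 26.32
position: [0.4967, 0.1995, 0.2168]
tool_rot: [[0.033, 0.999, -0.001], [0.999, -0.033, -0.001], [-0.001, -0.001, -1.0]]
ft_force: [0.8, 0.0, -2.3]
gripper_width: 0.151
```

```bash
python3 - <<'E'
from h import *
plan([.4972,.2026,.175],-1.9)
E
```

```text
pos [0.4967 0.1995 0.2168] t 26.3167 F [ 0.8  0.  -2.3] w 0.151
shift units now-frame [0.12 0.02 1.67]  in target frame [0.12 0.01 1.67]  turn units [-0.01  0.01  0.  ]
```

Request:
move_arm(
  commands=[
    [0,0.12,0.01,0.5,0,0,0],
    [0,0,0,0.5,0,0,0],
    [0,0,0,0.2,0,0,0],
    [0,0,0,0.1,0,0,0],
    [0,0,0,0.1,0,0,0],
    [0,0,0,0,0,0,0],
  ],
)

```text
time: 26.82
position: [0.4974, 0.2026, 0.1824]
tool_rot: [[0.033, 0.999, 0.0], [0.999, -0.033, -0.0], [-0.0, 0.0, -1.0]]
ft_force: [0.6, -0.8, -2.6]
gripper_width: 0.154
```

Request:
move_arm(
  commands=[
    [0,0,0,0.1,0,0,0],
    [0,0,0,0.1,0,0,0],
    [0,0,0,0,0,0,0],
  ],
)

```text
time: 27.07
position: [0.497, 0.2029, 0.1771]
tool_rot: [[0.032, 0.999, -0.0], [0.999, -0.032, -0.0], [-0.0, -0.0, -1.0]]
ft_force: [-0.1, -0.1, -2.6]
gripper_width: 0.157
```

Request:
move_arm(
  commands=[
    [0,0,0,0.1,0,0,0],
    [0,0,0,0.1,0,0,0],
    [0,0,0,0,0,0,0],
  ],
)

```text
time: 27.32
position: [0.4967, 0.2032, 0.1743]
tool_rot: [[0.032, 0.999, 0.0], [0.999, -0.032, 0.001], [0.001, 0.0, -1.0]]
ft_force: [-4.5, -1.2, 10.3]
gripper_width: 0.155
```

Request:
move_arm(
  commands=[
    [0,0,0,0.05,0,0,0],
    [0,0,0,0,0,0,0],
  ],
)

```text
time: 27.48
position: [0.4968, 0.2033, 0.1743]
tool_rot: [[0.032, 0.999, 0.001], [0.999, -0.032, 0.001], [0.001, 0.001, -1.0]]
ft_force: [-6.5, -1.3, 17.4]
gripper_width: 0.153
```

It binds: about 20 N at shoulder height 0.149 m, which is 54 mm above the mouth. Holding briefly and looking.

Request:
move_arm(
  commands=[
    [0,0,0,0,0,0,0],
    [0,0,0,0,0,0,0],
  ],
)

```text
time: 27.65
position: [0.4968, 0.2033, 0.1742]
tool_rot: [[0.032, 0.999, 0.001], [0.999, -0.032, 0.001], [0.001, 0.001, -1.0]]
ft_force: [-5.9, -1.5, 15.4]
gripper_width: 0.157
```

```bash
python3 - <<'E'
from h import *
c=imaging.capture("side"); cv2.imwrite("pics/s4.png",cv2.resize(c["pixels"][120:310,130:370,::-1],None,fx=3,fy=3,interpolation=cv2.INTER_CUBIC))
plan([.538,-.194,.253],-11.9)
E
```

```text
pos [0.4968 0.2033 0.1743] t 27.7 F [-5.9 -1.6 17.3] w 0.158
shift units now-frame [-15.83   2.16  -3.16]  in target frame [-15.21   4.89  -3.15]  turn units [ 0.01 -0.01  1.68]
```

View pics/s4.png

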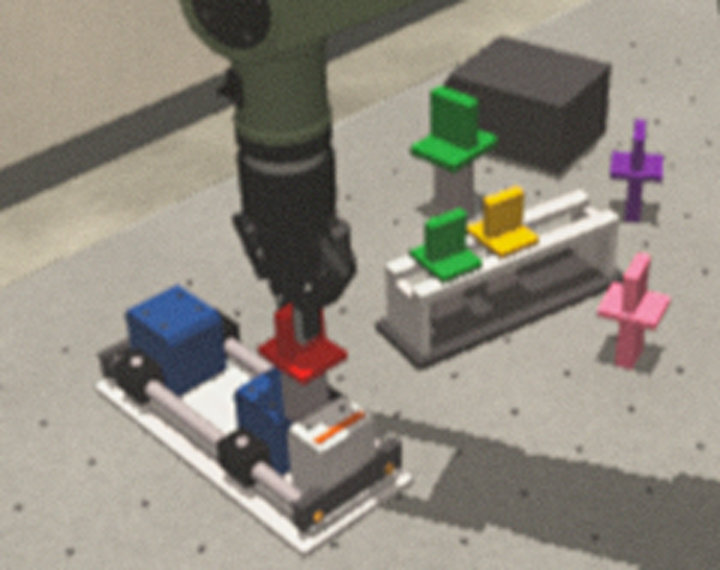

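Red stands upright in the mouth with its blade showing above the blocks. Green and yellow hang in the rack. Taking red back.

Request:
move_arm(
  commands=[
    [0,0,0,-0.6,0,0,0],
    [0,0,0,-1,0,0,0],
    [0,0,0,-1,0,0,0],
    [0,0,0,-0.8,0,0,0.84],
    [0,0,0,-0.2,0,0,0.84],
    [0,-1,0.32,0,0,0,0],
    [0,-1,0.32,0,0,0,0],
    [0,-1,0.32,0,0,0,0],
    [0,-1,0.32,0,0,0,0],
    [0,-1,0.32,0,0,0,0],
  ],
)

```text
time: 28.53
position: [0.5106, 0.0714, 0.2609]
tool_rot: [[0.206, 0.979, 0.001], [0.979, -0.206, -0.0], [-0.0, 0.001, -1.0]]
ft_force: [1.2, -0.3, -3.0]
gripper_width: 0.155
```

Request:
move_arm(
  commands=[
    [0,-1,0.32,0,0,0,0],
    [0,-1,0.32,0,0,0,0],
    [0,-1,0.32,0,0,0,0],
    [0,-1,0.32,0,0,0,0],
    [0,-1,0.32,0,0,0,0],
    [0,-1,0.32,0,0,0,0],
    [0,-1,0.32,0,0,0,0],
    [0,-1,0.32,0,0,0,0],
    [0,-1,0.32,0,0,0,0],
    [0,-0.9,0.32,0,0,0,0],
  ],
)

```text
time: 29.37
position: [0.5376, -0.1878, 0.2608]
tool_rot: [[0.207, 0.978, 0.0], [0.978, -0.207, -0.001], [-0.001, 0.0, -1.0]]
ft_force: [-0.4, -0.3, -2.1]
gripper_width: 0.153
```

Request:
move_arm(
  commands=[
    [0,-0.3,0.1,0,0,0,0],
    [0,0,0,0,0,0,0],
    [0,0,0,0,0,0,0],
  ],
)

```text
time: 29.62
position: [0.5384, -0.1936, 0.2607]
tool_rot: [[0.207, 0.978, -0.001], [0.978, -0.207, 0.001], [0.001, -0.001, -1.0]]
ft_force: [0.9, 0.4, -3.0]
gripper_width: 0.154
```

```bash
python3 - <<'E'
from h import *
plan([.538,-.194,.1103],-11.9)
E
```

```text
pos [ 0.5384 -0.1936  0.2607] t 29.6167 F [ 0.9  0.4 -3. ] w 0.154
shift units now-frame [-0.02 -0.01  6.02]  in target frame [-0.02 -0.01  6.02]  turn units [-0.01 -0.01 -0.01]
```

Request:
move_arm(
  commands=[
    [0,0,0,0.7,0,0,0],
    [0,0,0,1,0,0,0],
    [0,0,0,1,0,0,0],
    [0,0,0,1,0,0,0],
    [0,0,0,1,0,0,0],
    [0,0,0,0.8,0,0,0],
    [0,0,0,0.3,0,0,0],
    [0,0,0,0.2,0,0,0],
    [0,0,0,0.06,0,0,0],
    [0,0,0,0,0,0,0],
  ],
)

```text
time: 30.45
position: [0.5393, -0.1936, 0.1107]
tool_rot: [[0.206, 0.979, 0.002], [0.979, -0.206, -0.001], [-0.0, 0.002, -1.0]]
ft_force: [-0.1, -0.7, -2.2]
gripper_width: 0.153
```

Request:
move_arm(
  commands=[
    [0,0,0,0.05,0,0,0],
    [0,0,0,0,0,0,0],
    [100,0,0,0,0,0,0],
    [100,0,0,0,0,0,0],
    [100,0,0,0,0,0,0],
    [100,0,0,0,0,0,0],
    [100,0,0,-0.4,0,0,0],
    [100,0,0,-1,0,0,0],
    [100,0,0,-1,0,0,0],
    [100,0,0,-1,0,0,0],
  ],
)

```text
time: 31.28
position: [0.5385, -0.1941, 0.1948]
tool_rot: [[0.207, 0.978, -0.0], [0.978, -0.207, -0.0], [-0.0, -0.0, -1.0]]
ft_force: [0.3, -0.0, -0.5]
gripper_width: 1.001
```

Request:
move_arm(
  commands=[
    [100,0.5,0,-1,0,0,0],
    [100,1,0,-0.6,0,0,0],
    [100,1,0,0,0,0,0],
    [100,1,0,0,0,0,0],
    [100,0.5,0,0,0,0,0],
    [100,0,0,0,0,0,0],
    [100,0,0,0,0,0,0],
    [100,0,0,0,0,0,0],
  ],
)

```text
time: 31.95
position: [0.559, -0.0972, 0.2332]
tool_rot: [[0.207, 0.978, -0.001], [0.978, -0.207, -0.001], [-0.001, -0.0, -1.0]]
ft_force: [0.3, -0.4, 0.2]
gripper_width: 1.002
```

```bash
python3 - <<'E'
from h import *
c=imaging.capture("wrist"); cv2.imwrite("pics/w10.png",c["pixels"][:,:,::-1])
plan([.5672,-.049,.15],-12)
M=masks(c["pixels"])
for k in ['yellow','green','red']:
    for i,st,ce,mm in blobs(M[k],200): print(k,st,ce.round(1),"z95:",onz(c,*ce,.095).round(4))
E
```

```text
pos [ 0.559  -0.0974  0.2332] t 32.0 F [0.7 0.  0.7] w 1.001
shift units now-frame [ 1.96 -0.08  3.32]  in target frame [ 1.96 -0.08  3.33]  turn units [-0.    0.01  0.  ]
yellow [ 242  192   67   74 3830] [274.9 221.7] z95: [ 0.5535 -0.1208  0.095 ]
green [ 238  108   71   70 4360] [273.1 139.1] z95: [ 0.5673 -0.0484  0.095 ]
green [ 421  239  117  102 7502] [473.4 291.8] z95: [ 0.7279 -0.2326  0.095 ]
red [ 247  267   61   76 3173] [277.2 294.8] z95: [ 0.5397 -0.1965  0.095 ]
```

View pics/w10.png

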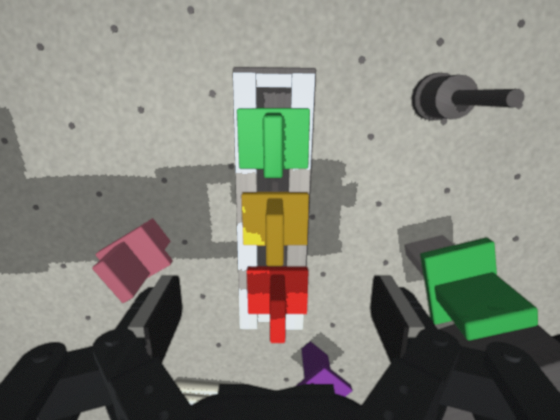

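Red is back at (277,290), level. Picking green at (273,139) again.

Request:
move_arm(
  commands=[
    [100,0.98,-0.04,0,0,0,0],
    [100,0.98,-0.04,0.4,0,0,0],
    [100,0,0,1,0,0,0],
    [100,0,0,1,0,0,0],
    [100,0,0,0.9,0,0,0],
    [100,0,0,0.8,0,0,0],
    [100,0,0,0.5,0,0,0],
    [100,0,0,0.25,0,0,0],
    [100,0,0,0,0,0,0],
    [100,0,0,0,0,0,0],
  ],
)

```text
time: 32.83
position: [0.5677, -0.0486, 0.1124]
tool_rot: [[0.207, 0.978, 0.0], [0.978, -0.207, -0.0], [-0.0, 0.0, -1.0]]
ft_force: [-0.4, -0.6, 0.6]
gripper_width: 1.002
```

Request:
move_arm(
  commands=[
    [0,0,0,0,0,0,0],
    [0,0,0,0,0,0,0],
    [0,0,0,0,0,0,0],
    [0,0,0,0,0,0,0],
    [0,0,0,0,0,0,0],
    [0,0,0,0,0,0,0],
    [0,0,0,0,0,0,0],
    [0,0,0,0,0,0,0],
  ],
)

```text
time: 33.5
position: [0.5673, -0.0478, 0.1124]
tool_rot: [[0.206, 0.978, 0.0], [0.978, -0.206, -0.0], [-0.0, 0.0, -1.0]]
ft_force: [-1.9, -0.1, 2.9]
gripper_width: 0.153
```

Gripped, with the shoulder at TCP minus 0.0274. Lifting and moving to the gap.

Request:
move_arm(
  commands=[
    [0,0,0,-0.5,0,0,0],
    [0,0,0,-1,0,0,0],
    [0,0,0,-1,0,0,0],
    [0,0,0,-1,0,0,0],
    [0,0,0,-0.8,0,0,-0.84],
    [0,0,0,-0.2,0,0,-0.82],
    [0,0,0,0,0,0,0],
  ],
)

```text
time: 34.08
position: [0.5683, -0.048, 0.2262]
tool_rot: [[0.033, 0.999, 0.004], [0.999, -0.033, -0.001], [-0.0, 0.004, -1.0]]
ft_force: [0.2, 0.3, -3.1]
gripper_width: 0.154
```

```bash
python3 - <<'E'
from h import *
plan([.4972,.2026,.22],-1.9)
E
```

```text
pos [ 0.5683 -0.048   0.2262] t 34.0833 F [ 0.2  0.3 -3.1] w 0.154
shift units now-frame [ 9.92 -3.17  0.23]  in target frame [ 9.92 -3.17  0.25]  turn units [0.04 0.   0.  ]
```

Request:
move_arm(
  commands=[
    [0,1,-0.3,0,0,0,0],
    [0,1,-0.32,0,0,0,0],
    [0,1,-0.32,0,0,0,0],
    [0,1,-0.32,0,0,0,0],
    [0,1,-0.32,0,0,0,0],
    [0,1,-0.32,0,0,0,0],
    [0,1,-0.32,0,0,0,0],
    [0,1,-0.32,0,0,0,0],
    [0,1,-0.32,0,0,0,0],
    [0,0.92,-0.28,0,0,0,0],
  ],
)

```text
time: 34.92
position: [0.496, 0.2038, 0.2229]
tool_rot: [[0.036, 0.999, -0.003], [0.999, -0.036, -0.001], [-0.001, -0.003, -1.0]]
ft_force: [0.3, 0.3, -2.0]
gripper_width: 0.153
```

Request:
move_arm(
  commands=[
    [0,0,0,0,0,0,0],
    [0,0,0,0,0,0,0],
    [0,0,0,0,0,0,0],
  ],
)

```text
time: 35.17
position: [0.497, 0.2022, 0.2234]
tool_rot: [[0.035, 0.999, -0.002], [0.999, -0.035, -0.001], [-0.001, -0.002, -1.0]]
ft_force: [0.8, -0.4, -1.9]
gripper_width: 0.154
```

```bash
python3 - <<'E'
from h import *
plan([.4972,.2026,.1224],-1.9)
E
```

```text
pos [0.497  0.2022 0.2234] t 35.1667 F [ 0.8 -0.4 -1.9] w 0.154
shift units now-frame [0.02 0.01 4.04]  in target frame [0.02 0.01 4.04]  turn units [-0.02  0.01 -0.02]
```

Request:
move_arm(
  commands=[
    [0,0,0,0.6,0,0,0],
    [0,0,0,0.6,0,0,0],
    [0,0,0,0.3,0,0,0],
    [0,0,0,0.3,0,0,0],
    [0,0,0,0.3,0,0,0],
    [0,0,0,0.2,0,0,0],
  ],
)

```text
time: 35.67
position: [0.4975, 0.2022, 0.1663]
tool_rot: [[0.035, 0.999, -0.0], [0.999, -0.035, -0.0], [-0.0, -0.0, -1.0]]
ft_force: [0.3, -0.4, -2.4]
gripper_width: 0.154
```

Request:
move_arm(
  commands=[
    [0,0,0,0.4,0,0,0],
    [0,0,0,0.4,0,0,0],
    [0,0,0,0.4,0,0,0],
    [0,0,0,0.3,0,0,0],
    [0,0,0,0.15,0,0,0],
    [0,0,0,0.08,0,0,0],
    [0,0,0,0,0,0,0],
  ],
)

```text
time: 36.25
position: [0.4973, 0.2027, 0.1234]
tool_rot: [[0.034, 0.999, -0.001], [0.999, -0.034, -0.0], [-0.0, -0.001, -1.0]]
ft_force: [0.9, -0.4, -2.5]
gripper_width: 0.155
```

Request:
move_arm(
  commands=[
    [0,0,0,0.06,0,0,0],
    [0,0,0,0.03,0,0,0],
    [0,0,0,0,0,0,0],
    [0,0,0,0,0,0,0],
  ],
)

```text
time: 36.58
position: [0.4978, 0.2029, 0.1224]
tool_rot: [[0.034, 0.999, 0.002], [0.999, -0.034, 0.001], [0.001, 0.002, -1.0]]
ft_force: [-1.2, 0.6, 4.5]
gripper_width: 0.151
```

Seated, with contact felt. Releasing and withdrawing.

Request:
move_arm(
  commands=[
    [100,0,0,0,0,0,0],
    [100,0,0,0,0,0,0],
    [100,0,0,0,0,0,0],
    [100,0,0,0,0,0,0],
    [100,0,0,-0.3,0,0,0],
    [100,0,0,-1,0,0,0],
    [100,0,0,-1,0,0,0],
    [100,0,0,-1,0,0,0],
    [100,0,0,-1,0,0,0],
    [100,0,0,-1,0,0,0],
  ],
)

```text
time: 37.42
position: [0.4973, 0.2026, 0.2558]
tool_rot: [[0.034, 0.999, 0.001], [0.999, -0.034, 0.0], [0.0, 0.001, -1.0]]
ft_force: [0.7, -0.2, -0.6]
gripper_width: 1.005
```

Request:
move_arm(
  commands=[
    [100,-0.5,0,-1,0,0,0],
    [100,-0.8,0,-1,0,0,0],
    [100,-0.8,0,0,0,0,0],
    [100,0,0,0,0,0,0],
    [100,0,0,0,0,0,0],
    [100,0,0,0,0,0,0],
  ],
)

```text
time: 37.92
position: [0.4953, 0.1505, 0.3037]
tool_rot: [[0.034, 0.999, -0.001], [0.999, -0.034, 0.0], [0.0, -0.001, -1.0]]
ft_force: [0.1, 0.3, 0.3]
gripper_width: 0.996
```

```bash
python3 - <<'E'
from h import *
c=imaging.capture("side"); cv2.imwrite("pics/s5.png",cv2.resize(c["pixels"][120:310,130:370,::-1],None,fx=3,fy=3,interpolation=cv2.INTER_CUBIC))
c=imaging.capture("wrist"); cv2.imwrite("pics/w11.png",c["pixels"][:,:,::-1])
M=masks(c["pixels"])
for k in ['yellow','green','red']:
    for i,st,ce,mm in blobs(M[k],200): print(k,st,ce.round(1),"z105:",onz(c,*ce,.105).round(4))
c=imaging.capture("top"); M=masks(c["pixels"])
for k in ['yellow','green','red']:
    for i,st,ce,mm in blobs(M[k],100): print(k,st,ce.round(1),"z95:",onz(c,*ce,.095).round(4))
cv2.imwrite("pics/t5.png",cv2.resize(c["pixels"][115:255,180:370,::-1],None,fx=4,fy=4,interpolation=cv2.INTER_CUBIC))
print(env.observe()["time"])
E
```

```text
yellow [ 302  352   50   43 1448] [326.  369.8] z105: [ 0.5521 -0.1053  0.105 ]
green [ 248  104   59   55 2962] [277.2 129.2] z105: [0.4986 0.2024 0.105 ]
green [442 406  21  14 243] [452.6 413.4] z105: [ 0.7269 -0.1868  0.105 ]
yellow [305 183  18  21 295] [313.8 193.1] z95: [ 0.554  -0.1195  0.095 ]
green [337 126  26  25 523] [349.3 139.3] z95: [ 0.7188 -0.2237  0.095 ]
red [330 188  19  21 300] [338.9 198.1] z95: [ 0.5404 -0.1945  0.095 ]
38.0667
```

View pics/s5.png

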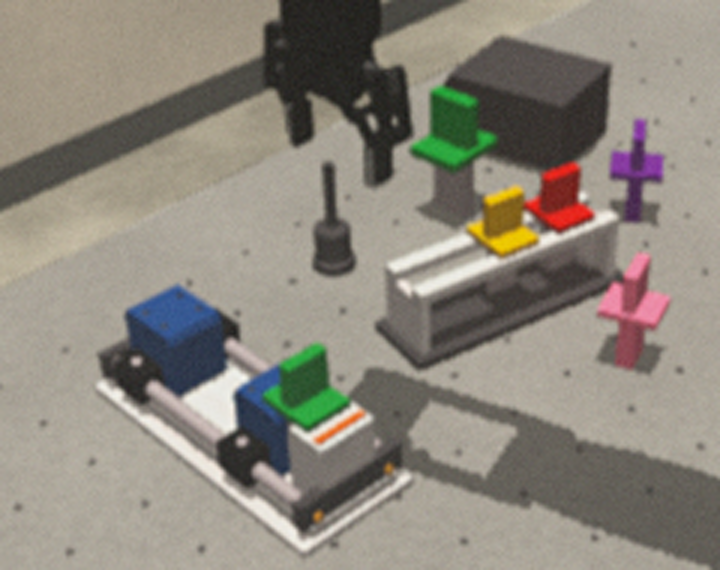

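View pics/w11.png

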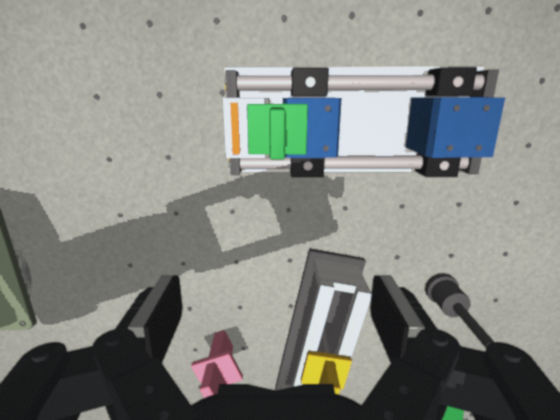

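Green stands square in the gap at wrist (277,129). Yellow and red hang level in the rack at side (503,235) and (560,210). The gripper is open and clear of everything, so I'm handing in.

```bash
python3 - <<'E'
from rig import workorder
print(workorder.sign_off())
E
```

```text
the job is handed in; nothing more can be done
None
```

I gauged the gap, left the green 12 mm leaf standing in it, and handed the job in at about 38 s (the limit is 72 s). No verdict was reported.

| Leaf | Result |
|---|---|
| Yellow, 6 mm | Went fully down, with about 8 N of contact as its head met the blocks; hung back in the rack |
| Green, 12 mm | Went fully down, with about 8 N of contact; hung back in the rack |
| Red, 18 mm | Bound at the mouth with about 20 N, its shoulder about 54 mm above it; hung back in the rack |

- **Last placing:** I put green back in the gap, felt it seat with about 7 N, and released it.
- **Last checks:** The final pictures show green upright and square in the gap, about 1 to 2 mm from the gap centre I measured. Yellow and red hang level in the rack, the gripper is open and clear, and I saw no sign that any bystander had moved.
- **Small disagreements:** Red and yellow now hang about 4 mm from where they started, still inside the channel. The green mask found nothing in the gap in the last top picture, so green's final position rests on the wrist and side views only.

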